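# Hang the ear defenders to dry and start the dryer

## Task

Put the washed ear defenders away to dry: hang every pair standing on the bench astride the dryer's bar, one cup on either side of the bar and the pairs not touching each other, and move the carton that was left on the control box into the crate, standing upright. When all that is done, press the green start key until it takes the push, gently and without pressing the red stop key. Leave the spray bottle, the tape roll and the plant pot where they are.

Things in the scene. Friction and masses are not known exactly. Their poses are not given: they have to be found in the camera images.
- dryer: fixed drying station: grey drip tray 170 (x) x 470 (y) x 12 mm, a post at each end (y = +-218 mm), an 18 mm steel bar along y between them, top line 151 mm above the bench, nothing above it. Origin: centre of the tray's underside; z up. Hung cups end 15 mm above the tray. Four pairs fit, centres 90 mm apart (y = -135, -45, 45, 135); centres must stay within 190 mm of the middle
- bar_top (a point): middle of the bar, on its top line; axes as the dryer's
- muff0: ear defenders, yellow shells and crown; stands on its cups. 120 (x, cup to cup) x 70 (y) x 144 mm high, about 240 g. Origin: centre of its underside; z up; half-turn symmetric. Cups 30 x 70 x 80 mm, 60 mm gap between. Crown of the arch: 72 (x) x 36 (y) mm, top at 144 mm; grip it from above across the 36 mm, fingers at most 15 mm below its top so the bar passes under. May be absent (None)
- muff1: ear defenders, red shells and crown; stands on its cups. 120 (x, cup to cup) x 70 (y) x 144 mm high, about 240 g. Origin: centre of its underside; z up; half-turn symmetric. Cups 30 x 70 x 80 mm, 60 mm gap between. Crown of the arch: 72 (x) x 36 (y) mm, top at 144 mm; grip it from above across the 36 mm, fingers at most 15 mm below its top so the bar passes under. May be absent (None)
- muff2: ear defenders, blue shells and crown; stands on its cups. 120 (x, cup to cup) x 70 (y) x 144 mm high, about 240 g. Origin: centre of its underside; z up; half-turn symmetric. Cups 30 x 70 x 80 mm, 60 mm gap between. Crown of the arch: 72 (x) x 36 (y) mm, top at 144 mm; grip it from above across the 36 mm, fingers at most 15 mm below its top so the bar passes under. May be absent (None)
- muff3: ear defenders, orange shells and crown; stands on its cups. 120 (x, cup to cup) x 70 (y) x 144 mm high, about 240 g. Origin: centre of its underside; z up; half-turn symmetric. Cups 30 x 70 x 80 mm, 60 mm gap between. Crown of the arch: 72 (x) x 36 (y) mm, top at 144 mm; grip it from above across the 36 mm, fingers at most 15 mm below its top so the bar passes under. May be absent (None)
- muff0_pad (a point): middle of the cushion under the crown of the yellow pair, 124 mm above its body's origin: an upturned V groove along y, 38 mm wide at its mouth, that settles on the bar; hung, this point lies on the bar's top line; axes as the body's
- muff1_pad (a point): middle of the cushion under the crown of the red pair, 124 mm above its body's origin: an upturned V groove along y, 38 mm wide at its mouth, that settles on the bar; hung, this point lies on the bar's top line; axes as the body's
- muff2_pad (a point): middle of the cushion under the crown of the blue pair, 124 mm above its body's origin: an upturned V groove along y, 38 mm wide at its mouth, that settles on the bar; hung, this point lies on the bar's top line; axes as the body's
- muff3_pad (a point): middle of the cushion under the crown of the orange pair, 124 mm above its body's origin: an upturned V groove along y, 38 mm wide at its mouth, that settles on the bar; hung, this point lies on the bar's top line; axes as the body's
- control_box: fixed blue control box 170 (x) x 180 (y) x 60 mm, with a keypad on its flat top at x = -30 mm between two ribs 4 mm high (at y = +-55 mm, 8 mm thick), and a display at x = +45 mm. Origin: centre of its underside; z up
- start_key: green membrane key, 36 x 36 x 3 mm, at (-30, +26, 60) mm of the control box, under the carton at first. Origin: centre of its underside; z up. Press down: gives at 1 N, stops after 2 mm at 6 N, takes the push at more than 4 N kept for 0.1 s; never more than 40 N. Closed fingers centred on it clear the red key and the rib
- start_key_top (a point): centre of the green key's upper face
- stop_key: red membrane key like the green one, at (-30, -26, 60) mm of the control box; not to be pressed
- carton: cardboard carton 55 (x) x 130 (y) x 80 (z) mm, 180 g, with a pale band of tape; stands on the two ribs of the keypad (its underside 64 mm above the bench) over the keys at first. Origin: centre of its underside; z up. Grip it across its 55 mm
- crate: fixed terracotta-coloured open crate 200 (x) x 160 (y) x 70 mm high, walls and floor 6 mm. Origin: centre of its underside; z up
- crate_in (a point): centre of the crate's inner floor, 6 mm above the bench; axes as the crate's
- spray_bottle: white spray bottle, 66 mm thick, 190 mm high, loose; leave alone. Origin: centre of its underside
- tape_roll: brown roll of tape lying flat, 100 mm across, 48 mm high, loose; leave alone. Origin: centre of its underside
- plant_pot: terracotta plant pot, 100 mm across, 90 mm high, loose; leave alone. Origin: centre of its underside
Mind the look-alikes: they are no part of the job. What is shaped like the muff1 but purple or turquoise is not meant.

How it is judged:
On the way, in this order (a step that is already met when the one before it is completed fails the run):
1. every pair hangs astride the bar, released, none touching another, and the carton stands in the crate (x of muff0_pad in the frame of bar_top between -0.03 and 0.03 m and y of muff0_pad in the frame of bar_top between -0.19 and 0.19 m and z of muff0_pad in the frame of bar_top between -0.008 and 0.015 m and angle between each of muff0, muff1, muff2, muff3's own z axis and vertical below 0.4 rad and angle between the x axis of each of muff0, muff1, muff2, muff3 and the x axis of dryer, either way round below 0.4 rad and linear speed of each of muff0, muff1, muff2, muff3, carton below 0.05 m/s and contact force between each of muff0, muff1, muff2, muff3, carton and the fingers below 0.1 N and x of muff1_pad in the frame of bar_top between -0.03 and 0.03 m and y of muff1_pad in the frame of bar_top between -0.19 and 0.19 m and z of muff1_pad in the frame of bar_top between -0.008 and 0.015 m and x of muff2_pad in the frame of bar_top between -0.03 and 0.03 m and y of muff2_pad in the frame of bar_top between -0.19 and 0.19 m and z of muff2_pad in the frame of bar_top between -0.008 and 0.015 m and x of muff3_pad in the frame of bar_top between -0.03 and 0.03 m and y of muff3_pad in the frame of bar_top between -0.19 and 0.19 m and z of muff3_pad in the frame of bar_top between -0.008 and 0.015 m and contact force between muff0 and muff1 below 0.05 N and contact force between each of muff0, muff1 and muff2 below 0.05 N and contact force between each of muff0, muff1, muff2 and muff3 below 0.05 N and x of carton in the frame of crate_in between -0.075 and 0.075 m and y of carton in the frame of crate_in between -0.055 and 0.055 m and z of carton in the frame of crate_in below 0.015 m and angle between carton's own z axis and vertical below 0.2 rad), for 0.2 s.
2. the start key is pressed with more than 4 N (contact force between start_key and the fingers above 4 N), for 0.1 s.
At the end, for the whole second after the job is handed in: every pair hangs astride the bar, pad on it (30 mm across, 190 mm along from its middle, 8 mm below to 15 mm above), upright and square to it within 0.4 rad, none touching another; carton on the crate floor inside its walls, upright within 0.2 rad; all at rest and released (all of step 1).
It fails at once if the spray bottle, tape roll or plant pot is moved more than 30 mm (distance of any of spray_bottle, tape_roll, plant_pot from where it was at the start of the episode above 0.03 m).
It fails at once if the stop key is pressed by the robot with more than 3 N (contact force between stop_key and the fingers above 3 N).
It fails at once if the start key is hit with more than 40 N (contact force between start_key and the fingers above 40 N).
Of muff0, muff1, muff2, muff3 only 3 to 4 are there at a start; the rules pass over those that are not, and their reading is None.
At some moment in a run one of muff0, muff1, muff2, muff3 may be knocked a few centimetres aside while the robot is not near it.
It also fails if it takes over 210 s, if anything falls off the work surface, if the arm or the gripper's body presses on something with over 40 N, if the wrist force passes 120 N, or if a joint passes its speed limit or range.

## Robot

A 7-joint arm with a two-finger parallel gripper is mounted at the origin on the work surface. World frame = base frame: x ahead of the robot, y to its left, z up, the work surface at z = 0. Lengths are in m, angles in rad, forces in N, time in s.
With the tool pointing down it reaches from about 0.425 to 0.925 m from the base axis. Payload 6.8 kg.
Tool frame: the origin (TCP) lies at the very end of the fingers, on their centre line; the grasp point (between the pads) lies 19 mm behind it; z points along the fingers, y is the line along which they close (so a half turn about z gives the same grasp; the last joint's range is limited). The gripper opens to 85 mm and grips with 20 to 120 N. Pads are 22 mm wide; open, the fingers measure 114 mm over their backs; the gripper's body (76 mm by 85 mm) begins 54 mm behind the grasp point. The pads swing forward as they close: fully open they stand 13 mm farther back than shut.
Start: joints at [-1.413, 0.477, 0.022, 1.555, -0.011, 1.109, -0.083], TCP at [0.177, 0.651, 0.231] pointing down, gripper open.
Joint ranges: [-2.96, 2.96], [-0.34, 2.1], [-1.41, 1.46], [0.24, 2.44], [-1.37, 4.51], [0.17, 1.92], [-2.96, 2.96]. Speed limits (rad/s): [2.39, 2.39, 3.14, 3.14, 3.14, 3.14, 3.14].

## Interface

Orientations are given as a unit quaternion [w, x, y, z].
In Python, from station import bot gives the robot as it stands.
- The arm moves only by the tool jog_arm, never from a script. Its argument "motion" is a list of rows, each a list of 7 numbers: the turn, a rotation vector about the tool's x, y, z in rad, then the shift along the tool's x, y, z in mm, then the finger opening in mm, from 0 to 85.4. A call has 1 to 10 rows; each row is the pose to reach, as a shift and turn from the pose commanded when the call began, along the tool's axes at that moment; what a row does not reach only later rows make up. A row lasts 1/8 s, in which the tool goes at most 62.5 mm and 10.7 degrees, less where a joint would pass 70% of its speed; a pose out of reach is approached as far as the arm can. A call with a gripper value outside its range is refused whole. The fingers move at their own pace and stop on an object; "grip_force" is the grip in N (left out, the last holds). Time passes only in rows, so rows that repeat a pose let the fingers close. It gives the time, the measured TCP pose, the force, the opening and the grip force at its end, in the units of the state.
- bot.get_obs(): the state, without advancing time (a new reading comes with each control period).
- bot.read_camera(name): name is "side" or "top" or "wrist"; returns a dict with "pixels" (480x640x3 uint8, red, green, blue), "camera_matrix" (3x3 intrinsics, pixels), "T" (4x4, takes a point from camera to world coordinates); the wrist camera has in their place "tool_from_camera" (4x4, takes a point from camera to tool coordinates, whose origin is the TCP and whose axes are the flange's). Camera axes: x right, y down, z forward; pixel columns grow to the right and rows downward; lengths in m; the calibration is good to about 2 mm. A picture is of the moment at which its call begins: read the wrist's pose just before it. There is no depth.
- bot.hand_in(): hands the job in; it is judged then, once.
Trained networks look in a picture, given as the dict that the camera call returned (one of the last four; its "shot" number tells which), for a name from the list of things; names that differ only in an ending like _2 or _b are one class to them, and where a whole thing is asked for, a point or a joint stands for the part that bears it (a point fixed in the world has none). Each returns a list of dicts, best first, with "score" (0 to 1); they miss things now and then, are a little off and sometimes report something else, mostly with a low value. They report only what shows in the picture. A call takes as long as a camera call. They do not tell look-alikes from the thing itself.
- bot.spot_in(thing, picture): "xy" ([column, row] in pixels, amid what is visible of it).
- bot.tip_of(thing, picture): "xy" ([column, row] in pixels: a listed point, or the origin of a listed thing).
The state is a dict: "t": time; "q": joint angles; "joint_vel": joint speeds; "joint_torque": joint torques, N m; "eef_pos": TCP position; "tool_rot": TCP orientation; "contact_force": force on the tool from outside, world axes, zero at the start; "torque": the same for the moment, N m; "gripper_width": opening from 0.0 (shut) to 1.0 (fully open); "grasp_force": force on a finger pad.
Only numpy, scipy, OpenCV 4.12 (cv2) and the standard library are available. Lean on these libraries where they do the work, as an engineer would, in place of code of your own. Each camera call takes 0.05 s, during which the arm holds its last target. There are 200 camera calls.

## Working session

There is one attempt and no reset: what is moved stays moved. The work goes in short steps, Python scripts to look and compute and a tool call to move; the robot and the scene stay as the last step left them, time stands still between calls to the robot, and variables do not carry over. Pictures are saved under pics/ and viewed, at most 14 in all, crops included, and the job is handed in when it is done.

Besides the shell and the picture viewer there is one more tool, called as name(argument=value, ...) on one line, values as JSON. jog_arm: Moves the arm, as the interface text tells. Its arguments: {"type":"object","properties":{"motion":{"type":"array"},"grip_force":{"type":"number"}},"required":["motion"]}

```bash
ls; mkdir -p pics
cat > h.py <<'E'
import numpy as np, cv2
from station import bot
def pix2world(cam,xy,z):
    K=cam["camera_matrix"];T=np.array(cam["T"])
    d=T[:3,:3]@np.linalg.solve(np.array(K),np.array([xy[0],xy[1],1.]))
    o=T[:3,3]; return o+d*(z-o[2])/d[2]
def save(cam,n): cv2.imwrite("pics/"+n,cv2.cvtColor(cam["pixels"],cv2.COLOR_RGB2BGR))
E
python3 - <<'E'
from h import *
o=bot.get_obs(); print(o["eef_pos"],o["tool_rot"],o["t"])
for n in("top","side"):
    c=bot.read_camera(n); save(c,n+"0.png"); print(n,np.round(c["T"],3).tolist(),np.round(c["camera_matrix"],0).tolist())
    for th,z in [("muff0_pad",.124),("muff0",0),("muff1",0),("muff2",0),("muff3",0),("bar_top",.151),("dryer",0),("carton",.064),("control_box",0),("start_key_top",.063),("crate_in",.006),("crate",0)]:
        for d in bot.tip_of(th,c)[:6]: print(th,np.round(d["xy"]),round(d["score"],2),np.round(pix2world(c,d["xy"],z),3))
E
```

```text
pics
[0.1771333  0.65070805 0.23029736] [-6.14719355e-05  1.32475258e-01  9.91185858e-01 -9.46901146e-04] 0.0
top [[0.001, -0.991, 0.132, 0.305], [-1.0, -0.002, -0.008, -0.04], [0.008, -0.132, -0.991, 1.593], [0.0, 0.0, 0.0, 1.0]] [[568.0, 0.0, 313.0], [0.0, 568.0, 235.0], [0.0, 0.0, 1.0]]
muff0_pad [202. 241.] 0.6 [0.484 0.238 0.124]
muff0 [375. 255.] 0.98 [ 0.462 -0.226  0.   ]
muff0 [212. 248.] 0.93 [0.479 0.232 0.   ]
muff0 [272. 250.] 0.63 [0.473 0.065 0.   ]
muff0 [488. 306.] 0.62 [ 0.318 -0.539  0.   ]
muff0 [446. 161.] 0.58 [ 0.733 -0.434 -0.   ]
muff1 [375. 255.] 0.98 [ 0.462 -0.226  0.   ]
muff1 [212. 248.] 0.93 [0.479 0.232 0.   ]
muff1 [272. 250.] 0.63 [0.473 0.065 0.   ]
muff1 [488. 306.] 0.62 [ 0.318 -0.539  0.   ]
muff1 [446. 161.] 0.58 [ 0.733 -0.434 -0.   ]
muff2 [375. 255.] 0.98 [ 0.462 -0.226  0.   ]
muff2 [212. 248.] 0.93 [0.479 0.232 0.   ]
muff2 [272. 250.] 0.63 [0.473 0.065 0.   ]
muff2 [488. 306.] 0.62 [ 0.318 -0.539  0.   ]
muff2 [446. 161.] 0.58 [ 0.733 -0.434 -0.   ]
muff3 [375. 255.] 0.98 [ 0.462 -0.226  0.   ]
muff3 [212. 248.] 0.93 [0.479 0.232 0.   ]
mu
[... 1587 characters left out ...]
]
muff3 [279. 246.] 0.71 [0.475 0.067 0.   ]
muff3 [501. 295.] 0.61 [ 0.75  -0.434  0.   ]
muff3 [358. 306.] 0.58 [ 0.469 -0.233  0.   ]
bar_top [358. 190.] 0.64 [ 0.656 -0.041  0.151]
dryer [353. 239.] 0.79 [ 0.647 -0.046  0.   ]
carton [436. 324.] 0.73 [ 0.501 -0.41   0.064]
carton [441. 340.] 0.71 [ 0.475 -0.441  0.064]
control_box [443. 341.] 0.96 [ 0.53  -0.422  0.   ]
control_box [315. 235.] 0.28 [0.58  0.039 0.   ]
start_key_top [244. 186.] 0.75 [0.529 0.303 0.063]
crate_in [225. 186.] 0.56 [0.534 0.427 0.006]
crate_in [320. 377.] 0.45 [ 0.271 -0.318  0.006]
crate [220. 191.] 0.91 [0.513 0.422 0.   ]
crate [168. 237.] 0.56 [0.268 0.3   0.   ]
crate [226. 187.] 0.24 [0.541 0.434 0.   ]
```

```bash
ls pics
```

```text
side0.png
top0.png
```

View pics/top0.png

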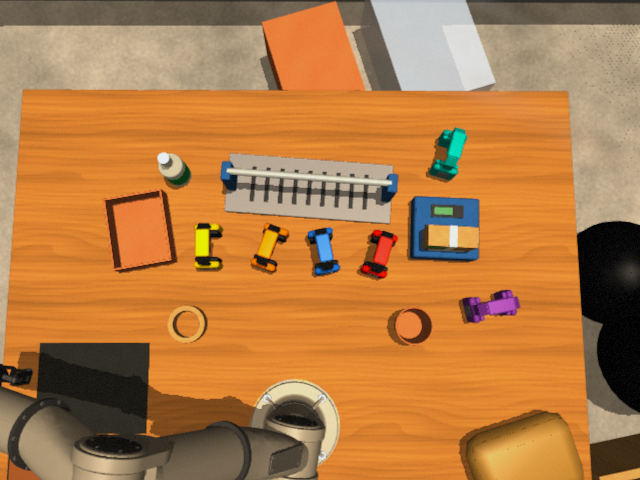

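View pics/side0.png

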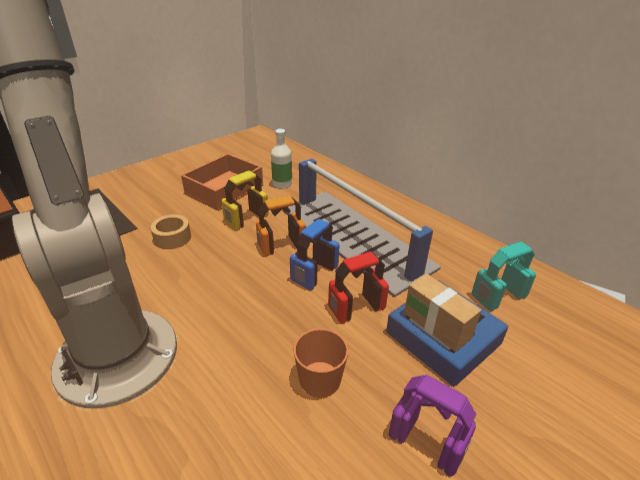

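The four real pairs (yellow 207,245; orange 270,247; blue 323,251; red 381,253) stand in front of the dryer. The purple and turquoise look-alikes stand on the right, the carton is on the box at (452,237), and the crate is at (140,232).

```bash
cat >> h.py <<'E'
# hue ranges
HUE={"yellow":(25,33),"red":(0,5),"blue":(104,118),"orange":(14,22)}
BOX={"yellow":(180,280,190,230),"orange":(210,280,235,305),"blue":(215,285,295,350),"red":(220,290,345,410)}
def W(c,pts,z): return np.array([pix2world(c,p,z)[:2] for p in pts])
def rect(c,mask,z,off=(0,0)):
    n,l,s,_=cv2.connectedComponentsWithStats(mask.astype(np.uint8)); i=1+np.argmax(s[1:,4])
    ys,xs=np.nonzero(l==i); w=W(c,np.c_[xs+off[0],ys+off[1]],z)
    (cx,cy),(a,b),an=cv2.minAreaRect((w*1000).astype(np.float32))
    if a<b:a,b,an=b,a,an+90
    return np.round([cx,cy,a,b,(an+90)%180-90],1)   # long-axis angle from world x
def toolmove(p,yaw_deg):
    "rotation about tool z & shift in tool axes (mm) to put TCP at p (m), tool y axis at yaw_deg from world y"
    from scipy.spatial.transform import Rotation as R
    o=bot.get_obs();q=o["tool_rot"];r=R.from_quat([q[1],q[2],q[3],q[0]])
    y=np.radians(yaw_deg); ty=np.array([-np.sin(y),np.cos(y),0]);tz=np.array([0,0,-1.]);
    t=R.from_matrix(np.c_[np.cross(ty,tz),ty,tz])
    print("turn",np.round((r.inv()*t).as_rotvec(),3),"shift mm",np.round(r.inv().apply(np.array(p)-o["eef_pos"])*1000,1))
E
python3 - <<'E'
from h import *
c=bot.read_camera("top"); im=c["pixels"]; hsv=cv2.cvtColor(im,cv2.COLOR_RGB2HSV)
for k,(r0,r1,c0,c1) in BOX.items():
    s=hsv[r0:r1,c0:c1].astype(int); sel=(s[...,1]>200)&(s[...,2]>110)
    m=(s[...,0]>=HUE[k][0])&(s[...,0]<=HUE[k][1])&(s[...,1]>170)
    for v in(120,170,200): print(k,v,rect(c,m&(s[...,2]>v),.144,(c0,r0)) if (m&(s[...,2]>v)).sum() else None)
crop=im[185:290,180:420]; cv2.imwrite("pics/crop1.png",cv2.cvtColor(cv2.resize(crop,None,fx=3.3,fy=3.3,interpolation=cv2.INTER_CUBIC),cv2.COLOR_RGB2BGR))
# bar: brightest ridge per column
for x in range(240,385,20):
    col=im[150:200,x].sum(1).astype(int); print(x,150+np.nonzero(col>0.85*col.max())[0][[0,-1]],col.max(),end=' ')
E
```

```text
yellow 120 [4.796e+02 2.362e+02 6.720e+01 3.080e+01 1.000e-01]
yellow 170 [4.796e+02 2.362e+02 6.720e+01 3.080e+01 1.000e-01]
yellow 200 [479.3 237.   67.3  30.6   1.5]
orange 120 [471.5  62.  178.6 172.9 -89.9]
orange 170 [470.1  61.9 178.5 170.3 -89.9]
orange 200 [470.1  61.9 178.5 170.3 -89.9]
blue 120 [473.6 -77.   85.2  41.7   1.8]
blue 170 [466.5 -78.4  67.3  31.8  11.2]
blue 200 [498.3 -77.3  18.    5.2  89.9]
red 120 [ 466.3 -225.    82.    62.4  -17.5]
red 170 [ 463.9 -234.7   81.2   41.4  -18.5]
red 200 [ 464.8 -232.9   83.3   38.3  -25.2]
240 [170 172] 666 260 [171 174] 662 280 [173 175] 676 300 [174 176] 672 320 [176 178] 684 340 [177 180] 672 360 [179 181] 687 380 [180 183] 678
```

View pics/crop1.png

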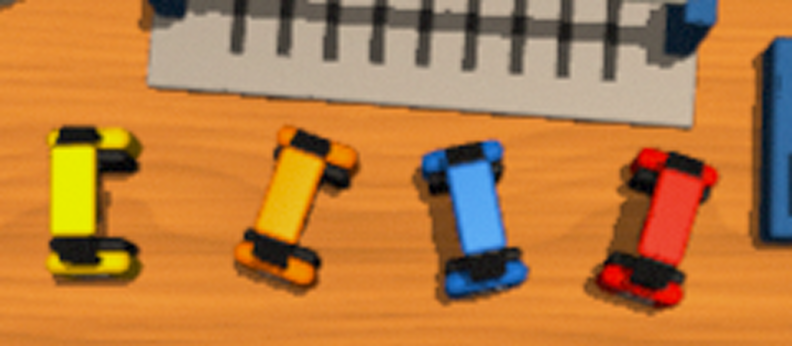

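The crop shows the crowns. In full-image pixels they centre near yellow (202,243), orange (269,245), blue (324,247) and red (384,251), with yaws of about 0, -21, +10 and -19°. The bar runs at -4°.

Run:
```python
from h import *
c=bot.read_camera("top")
for k,p in dict(yellow=(202.3,242.6),orange=(268.8,244.7),blue=(324.2,247.4),red=(384.2,250.8)).items(): print(k,np.round(pix2world(c,p,.144),4))
print(W(c,[(240,171.2),(312,176.3),(380,181.6)],.151))
toolmove([.480,.236,.24],0)
```

```text
yellow [0.478  0.2336 0.144 ]
orange [0.4729 0.0631 0.144 ]
blue [ 0.4662 -0.079   0.144 ]
red [ 0.4576 -0.233   0.144 ]
[[ 0.66406259  0.13952502]
 [ 0.65102328 -0.04746753]
 [ 0.63743166 -0.22397855]]
turn [-0.    -0.    -0.266] shift mm [-401.2 -321.2   -8.7]
```

jog_arm(motion=[[0,0,-0.266,-400,-321,-9,85],[0,0,-0.266,-400,-321,-9,70],[0,0,-0.266,-400,-321,-9,70],[0,0,-0.266,-400,-321,-9,70],[0,0,-0.266,-400,-321,-9,70],[0,0,-0.266,-400,-321,-9,70],[0,0,-0.266,-400,-321,-9,70],[0,0,-0.266,-400,-321,-9,70],[0,0,-0.266,-400,-321,-9,70],[0,0,-0.266,-400,-321,-9,70]], grip_force=40)

```text
t: 2.65
eef_pos: [0.4792, 0.2361, 0.2404]
tool_rot: [0.0, 0.001, 1.0, 0.0]
contact_force: [-0.5, 0.5, -0.2]
gripper_width: 0.82
grasp_force: 0.0
```

```bash
cat >> h.py <<'E'
def wcam():
    from scipy.spatial.transform import Rotation as R
    o=bot.get_obs();c=bot.read_camera("wrist");q=o["tool_rot"]
    T=np.eye(4);T[:3,:3]=R.from_quat([q[1],q[2],q[3],q[0]]).as_matrix();T[:3,3]=o["eef_pos"]
    c["T"]=T@np.array(c["tool_from_camera"]);return c
E
python3 - <<'E'
from h import *
toolmove([.479,.235,.24],0)
c=wcam(); save(c,"w1.png"); 
hsv=cv2.cvtColor(c["pixels"],cv2.COLOR_RGB2HSV).astype(int)
m=(abs(hsv[...,0]-29)<5)&(hsv[...,1]>170)&(hsv[...,2]>150)
print(rect(c,m,.144))
E
```

```text
turn [ 0.     0.    -0.002] shift mm [ 0.2 -1.2  0.4]Traceback (most recent call last):
  File "<stdin>", line 6, in <module>
  File "h.py", line 13, in rect
    n,l,s,_=cv2.connectedComponentsWithStats(mask.astype(np.uint8)); i=1+np.argmax(s[1:,4])
                                                                         ~~~~~~~~~^^^^^^^^^
    return _wrapfunc(a, 'argmax', axis=axis, out=out, **kwds)
    return bound(*args, **kwds)
ValueError: attempt to get argmax of an empty sequence
```

View pics/w1.png

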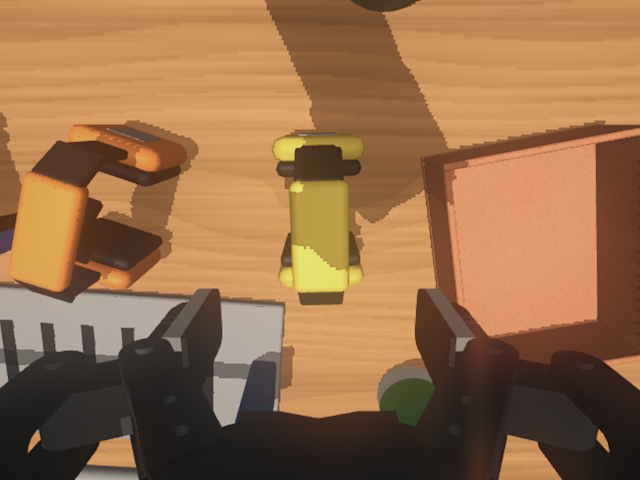

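The wrist view shows the yellow crown at (290..349, 181..291), centred between the fingers near column 319.

Run:
```python
from h import *
c=wcam(); print(W(c,[(291,181),(348,181),(349,291),(289,291),(319,236)],.144),np.round(c["T"][:3],3))
```

```text
[[0.44588246 0.22170754]
 [0.44579926 0.254901  ]
 [0.5147168  0.25700637]
 [0.51481458 0.21943767]
 [0.47905451 0.23811421]] [[-0.002  0.966  0.26   0.414]
 [ 1.     0.002  0.     0.237]
 [-0.     0.26  -0.966  0.382]]
```

jog_arm(motion=[[0,0,0,0,2,50,70],[0,0,0,0,2,90,70],[0,0,0,0,2,109,70],[0,0,0,0,2,109,70],[0,0,0,0,2,109,10],[0,0,0,0,2,109,10],[0,0,0,0,2,109,10],[0,0,0,0,2,109,10],[0,0,0,0,2,109,10],[0,0,0,0,2,109,10]], grip_force=60)

```text
t: 4.0
eef_pos: [0.4796, 0.2391, 0.1328]
tool_rot: [0.001, -0.0, 1.0, 0.001]
contact_force: [-2.0, -0.8, 6.0]
gripper_width: 0.404
grasp_force: 60.2
```

Run:
```python
from h import *
o=bot.get_obs();print(o["gripper_width"],o["grasp_force"])
toolmove([.480,.238,.310],0)
toolmove([.6615,.090,.310],-4)
```

```text
0.40437199838807153 60.174450746574166
turn [0.002 0.002 0.   ] shift mm [  -0.7   -0.8 -177.2]
turn [0.002 0.002 0.07 ] shift mm [-182.2 -148.9 -177.1]
```

jog_arm(motion=[[0,0,0,0,0,-50,10],[0,0,0,0,0,-110,10],[0,0,0,0,0,-165,10],[0,0,0.02,-50,-40,-180,10],[0,0,0.04,-95,-78,-180,10],[0,0,0.06,-140,-115,-180,10],[0,0,0.07,-172,-140,-180,10],[0,0,0.07,-182,-149,-180,10],[0,0,0.07,-182,-149,-180,10],[0,0,0.07,-182,-149,-180,10]])

```text
t: 5.25
eef_pos: [0.6599, 0.0914, 0.3113]
tool_rot: [-0.0, 0.034, 0.999, 0.001]
contact_force: [0.2, -0.2, -2.1]
gripper_width: 0.405
grasp_force: 61.4
```

Run:
```python
from h import *
c=bot.read_camera("side"); save(c,"s1.png"); toolmove([.6615,.090,.160],-4)
c=wcam(); save(c,"w2.png")
a=cv2.imread("pics/s1.png")[60:300,180:500];b=cv2.imread("pics/w2.png")
cv2.imwrite("pics/m2.png",np.hstack([cv2.resize(a,(400,300)),cv2.resize(b,(400,300))]))
```

```text
turn [ 0.001 -0.001  0.003] shift mm [ -1.7  -1.6 151.4]
```

View pics/m2.png

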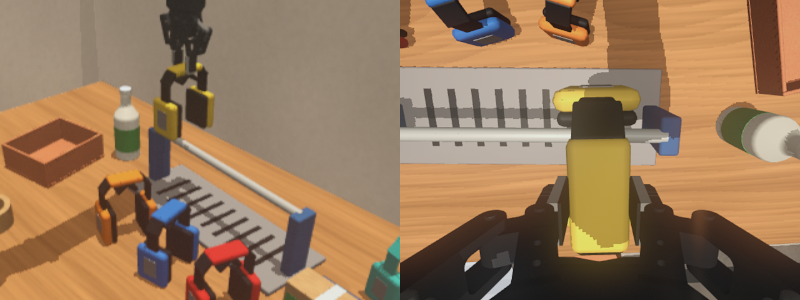

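The side view shows the yellow pair held upright above the bar. In the wrist half, the bar lies level near row 134 of the composite, so it is square with the gripper. I'll lower it.

jog_arm(motion=[[0,0,0,-2,-2,50,10],[0,0,0,-2,-2,100,10],[0,0,0,-2,-2,130,10],[0,0,0,-2,-2,142,10],[0,0,0,-2,-2,148,10],[0,0,0,-2,-2,150,10],[0,0,0,-2,-2,150,10],[0,0,0,-2,-2,150,10]])

```text
t: 6.35
eef_pos: [0.6633, 0.0874, 0.1622]
tool_rot: [0.001, 0.035, 0.999, 0.0]
contact_force: [-0.3, 0.8, -2.2]
gripper_width: 0.403
grasp_force: 61.3
```

jog_arm(motion=[[0,0,0,0,0,0,65],[0,0,0,0,0,0,65],[0,0,0,0,0,0,65],[0,0,0,0,0,-10,65],[0,0,0,0,0,-50,65],[0,0,0,0,0,-90,65],[0,0,0,80,0,-90,65],[0,0,0,140,-20,-90,65],[0,0,0,140,-20,-90,65],[0,0,0,140,-20,-90,65]])

```text
t: 7.6
eef_pos: [0.5211, 0.077, 0.2524]
tool_rot: [0.001, 0.035, 0.999, 0.001]
contact_force: [0.3, 0.3, 0.3]
gripper_width: 0.764
grasp_force: 0.0
```

Run:
```python
from h import *
a=bot.read_camera("side"); save(a,"s2.png"); b=bot.read_camera("top"); save(b,"t2.png")
a=cv2.imread("pics/s2.png")[100:340,180:500];b=cv2.imread("pics/t2.png")[130:310,160:420]
cv2.imwrite("pics/m3.png",np.hstack([cv2.resize(a,(400,300)),cv2.resize(b,(400,277))[:277] if 0 else cv2.resize(b,(400,300))]))
toolmove([.473,.063,.24],-21)
```

```text
turn [0.001 0.002 0.297] shift mm [ 48.8 -18.   12.1]
```

View pics/m3.png

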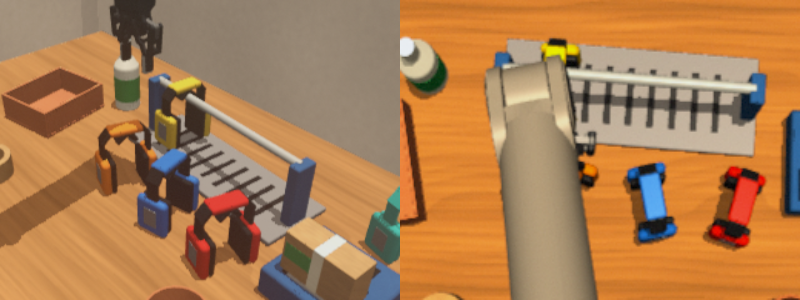

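The yellow pair hangs on the bar, and orange, blue and red have not moved. Orange is next.

jog_arm(motion=[[0,0,0.1,20,-8,5,70],[0,0,0.2,49,-18,12,70],[0,0,0.297,49,-18,12,70],[0,0,0.297,49,-18,12,70],[0,0,0.297,49,-18,12,70]])

```text
t: 8.32
eef_pos: [0.4727, 0.0629, 0.2394]
tool_rot: [0.0, 0.181, 0.983, -0.0]
contact_force: [0.6, -0.3, -0.5]
gripper_width: 0.821
grasp_force: 0.0
```

Run:
```python
from h import *
c=wcam(); save(c,"w3.png"); toolmove([.473,.063,.131],-21)
for th in("muff3_pad","muff3"):
  for d in bot.tip_of(th,c)[:2]: print(th,d["xy"],d["score"],pix2world(c,d["xy"],.124 if 'pad' in th else 0))
```

```text
turn [-0.     0.     0.001] shift mm [ -0.4   0.3 108.4]
muff3_pad [329.4, 231.2] 0.93 [0.4780793 0.069044  0.124    ]
muff3 [328.7, 201.6] 0.84 [0.48248464 0.07016163 0.        ]
muff3 [409.1, 367.1] 0.77 [0.67927638 0.08766772 0.        ]
```

View pics/w3.png

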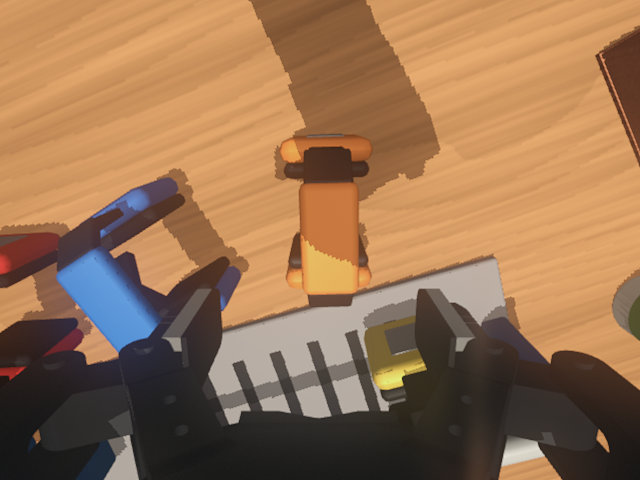

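The orange crown is at (300..359, 183..294). It is square to the gripper and about 5 mm to the +y side.

jog_arm(motion=[[0,0,0,-1,5,50,70],[0,0,0,-1,5,90,70],[0,0,0,-1,5,108,70],[0,0,0,-1,5,108,70],[0,0,0,-1,5,108,10],[0,0,0,-1,5,108,10],[0,0,0,-1,5,108,10],[0,0,0,-1,5,108,10],[0,0,0,-1,5,108,10],[0,0,0,-1,5,108,10]])

```text
t: 9.72
eef_pos: [0.4756, 0.0675, 0.1327]
tool_rot: [0.001, 0.182, 0.983, 0.001]
contact_force: [-0.2, 1.1, 7.0]
gripper_width: 0.404
grasp_force: 59.8
```

Run:
```python
from h import *
toolmove([.656,.000,.310],-4)
```

```text
turn [ 0.002  0.002 -0.297] shift mm [-193.     2.  -176.9]
```

jog_arm(motion=[[0,0,0,0,0,-50,10],[0,0,0,0,0,-110,10],[0,0,0,0,0,-165,10],[0,0,-0.1,-50,0,-177,10],[0,0,-0.2,-100,1,-177,10],[0,0,-0.297,-150,2,-177,10],[0,0,-0.297,-182,2,-177,10],[0,0,-0.297,-193,2,-177,10],[0,0,-0.297,-193,2,-177,10],[0,0,-0.297,-193,2,-177,10]])

```text
t: 10.98
eef_pos: [0.6542, 0.0004, 0.3084]
tool_rot: [-0.0, 0.035, 0.999, 0.0]
contact_force: [0.1, 0.4, -2.6]
gripper_width: 0.401
grasp_force: 61.7
```

Run:
```python
from h import *
toolmove([.656,.000,.161],-4)
```

```text
turn [ 0.001 -0.001  0.001] shift mm [ -2.   -0.3 147.4]
```

Lower it, release, and go on to blue.

jog_arm(motion=[[0,0,0,-2,0,50,10],[0,0,0,-2,0,100,10],[0,0,0,-2,0,128,10],[0,0,0,-2,0,140,10],[0,0,0,-2,0,145,10],[0,0,0,-2,0,147,10],[0,0,0,-2,0,147,10],[0,0,0,-2,0,147,10]])

```text
t: 11.98
eef_pos: [0.6577, -0.0005, 0.1622]
tool_rot: [0.001, 0.035, 0.999, 0.0]
contact_force: [-1.5, -0.5, -2.5]
gripper_width: 0.399
grasp_force: 61.8
```

jog_arm(motion=[[0,0,0,0,0,0,65],[0,0,0,0,0,0,65],[0,0,0,0,0,0,65],[0,0,0,0,0,-10,65],[0,0,0,0,0,-50,65],[0,0,0,0,0,-90,65],[0,0,0,80,0,-90,65],[0,0,0,140,-40,-90,65],[0,0,0,140,-40,-90,65],[0,0,0,140,-40,-90,65]])

```text
t: 13.22
eef_pos: [0.5137, -0.0316, 0.2524]
tool_rot: [0.001, 0.036, 0.999, 0.001]
contact_force: [0.1, 0.4, -0.5]
gripper_width: 0.759
grasp_force: 0.0
```

Run:
```python
from h import *
c=bot.read_camera("side")
for th,z in(("muff0_pad",.124),("muff0",0)):
  for d in bot.tip_of(th,c)[:6]: print(th,d["xy"],d["score"],np.round(pix2world(c,d["xy"],z),3),np.round(pix2world(c,d["xy"],z+.027),3))
toolmove([.4665,-.079,.24],10)
```

```text
muff0_pad [329.0, 171.9] 0.69 [0.706 0.118 0.124] [0.67  0.082 0.151]
muff0 [317.9, 274.6] 0.89 [ 0.473 -0.09   0.   ] [ 0.452 -0.113  0.027]
muff0 [345.3, 222.6] 0.8 [0.689 0.026 0.   ] [ 0.66  -0.001  0.027]
muff0 [359.8, 306.7] 0.78 [ 0.47  -0.236  0.   ] [ 0.45  -0.253  0.027]
muff0 [496.8, 293.5] 0.71 [ 0.749 -0.424  0.   ] [ 0.717 -0.434  0.027]
muff0 [324.4, 213.4] 0.58 [0.676 0.102 0.   ] [0.648 0.072 0.027]
turn [ 0.     0.002 -0.244] shift mm [ 46.  -52.3  11.8]
```

jog_arm(motion=[[0,0,-0.1,20,-25,5,70],[0,0,-0.2,46,-52,12,70],[0,0,-0.244,46,-52,12,70],[0,0,-0.244,46,-52,12,70],[0,0,-0.244,46,-52,12,70]])

```text
t: 14.0
eef_pos: [0.4662, -0.0788, 0.2394]
tool_rot: [0.0, -0.087, 0.996, -0.0]
contact_force: [-0.1, -0.2, 0.6]
gripper_width: 0.82
grasp_force: 0.0
```

Run:
```python
from h import *
c=wcam(); save(c,"w4.png"); toolmove([.4665,-.079,.131],10)
hsv=cv2.cvtColor(c["pixels"],cv2.COLOR_RGB2HSV).astype(int)
m=(hsv[...,0]>100)&(hsv[...,0]<118)&(hsv[...,1]>130)&(hsv[...,2]>100)
m[:,:230]=0;m[:,410:]=0;m[:172]=0
print(rect(c,m,.144))
for d in bot.tip_of("muff2_pad",c)[:2]: print(d["xy"],d["score"],pix2world(c,d["xy"],.124))
```

```text
turn [-0.  0.  0.] shift mm [ -0.4  -0.3 108.3]
[500.8 -71.5  25.6   2.2 -78.3]
[317.2, 231.2] 0.87 [ 0.4691126  -0.07920404  0.124     ]
```

View pics/w4.png

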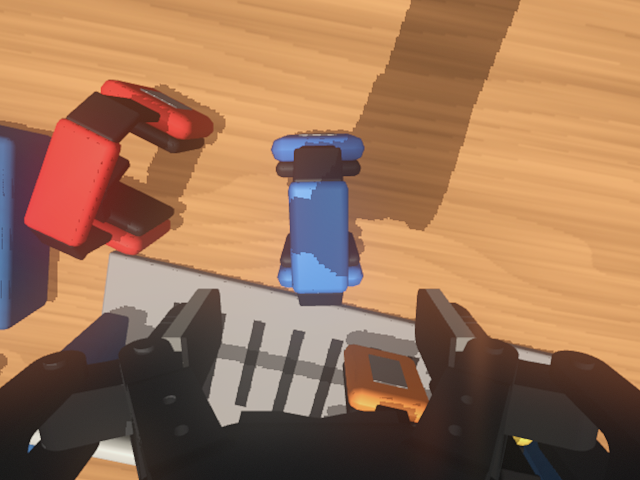

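The blue crown is centred at (319,236) and square to the gripper.

jog_arm(motion=[[0,0,0,-1,0,50,70],[0,0,0,-1,0,90,70],[0,0,0,-1,0,108,70],[0,0,0,-1,0,108,70],[0,0,0,-1,0,108,10],[0,0,0,-1,0,108,10],[0,0,0,-1,0,108,10],[0,0,0,-1,0,108,10],[0,0,0,-1,0,108,10],[0,0,0,-1,0,108,10]])

```text
t: 15.35
eef_pos: [0.4673, -0.0789, 0.1327]
tool_rot: [0.001, -0.087, 0.996, 0.0]
contact_force: [-0.5, 0.6, 5.3]
gripper_width: 0.401
grasp_force: 59.8
```

Run:
```python
from h import *
toolmove([.650,-.090,.310],-4)
```

```text
turn [0.    0.003 0.244] shift mm [-178.4  -42.6 -176.8]
```

jog_arm(motion=[[0,0,0,0,0,-50,10],[0,0,0,0,0,-110,10],[0,0,0,0,0,-165,10],[0,0,0.1,-50,-12,-177,10],[0,0,0.2,-100,-24,-177,10],[0,0,0.244,-145,-36,-177,10],[0,0,0.244,-172,-43,-177,10],[0,0,0.244,-179,-43,-177,10],[0,0,0.244,-179,-43,-177,10],[0,0,0.244,-179,-43,-177,10]])

```text
t: 16.6
eef_pos: [0.6489, -0.0906, 0.3087]
tool_rot: [-0.0, 0.035, 0.999, 0.0]
contact_force: [0.9, -0.8, -2.2]
gripper_width: 0.402
grasp_force: 61.4
```

Run:
```python
from h import *
toolmove([.650,-.090,.161],-4)
```

```text
turn [ 0. -0. -0.] shift mm [ -1.1   0.6 147.7]
```

jog_arm(motion=[[0,0,0,-2,0,50,10],[0,0,0,-2,0,100,10],[0,0,0,-2,0,128,10],[0,0,0,-2,0,140,10],[0,0,0,-2,0,145,10],[0,0,0,-2,0,147,10],[0,0,0,-2,0,147,10],[0,0,0,-2,0,147,10]])

```text
t: 17.6
eef_pos: [0.6526, -0.0907, 0.1629]
tool_rot: [0.001, 0.035, 0.999, 0.0]
contact_force: [-3.2, 1.3, 6.5]
gripper_width: 0.403
grasp_force: 62.4
```

jog_arm(motion=[[0,0,0,0,0,0,65],[0,0,0,0,0,0,65],[0,0,0,0,0,0,65],[0,0,0,0,0,-10,65],[0,0,0,0,0,-50,65],[0,0,0,0,0,-90,65],[0,0,0,80,0,-90,65],[0,0,0,140,-50,-90,65],[0,0,0,140,-100,-90,65],[0,0,0,140,-100,-90,65]])

```text
t: 18.85
eef_pos: [0.5029, -0.1853, 0.2527]
tool_rot: [0.001, 0.039, 0.999, -0.0]
contact_force: [0.4, 0.2, 0.2]
gripper_width: 0.762
grasp_force: 0.0
```

Run:
```python
from h import *
c=bot.read_camera("side")
for th,z in(("muff0_pad",.124),("muff0",0)):
  for d in bot.tip_of(th,c)[:6]: print(th,d["xy"],d["score"],np.round(pix2world(c,d["xy"],z),3),np.round(pix2world(c,d["xy"],z+.027),3))
toolmove([.460,-.233,.24],-19)
```

```text
muff0_pad [327.6, 173.2] 0.62 [0.697 0.115 0.124] [0.662 0.079 0.151]
muff0_pad [355.6, 189.8] 0.42 [ 0.689 -0.004  0.124] [ 0.654 -0.035  0.151]
muff0 [360.4, 307.6] 0.91 [ 0.469 -0.239  0.   ] [ 0.449 -0.256  0.027]
muff0 [367.2, 240.0] 0.87 [ 0.674 -0.074  0.   ] [ 0.645 -0.097  0.027]
muff0 [500.2, 292.1] 0.82 [ 0.759 -0.427  0.   ] [ 0.728 -0.437  0.027]
muff0 [325.8, 209.7] 0.77 [0.694 0.114 0.   ] [0.664 0.084 0.027]
muff0 [346.8, 225.8] 0.67 [0.681 0.011 0.   ] [ 0.652 -0.015  0.027]
muff0 [222.4, 191.0] 0.32 [0.517 0.416 0.   ] [0.495 0.375 0.027]
turn [0.001 0.001 0.261] shift mm [ 42.1 -55.8  11.8]
```

jog_arm(motion=[[0,0,0.1,20,-25,5,70],[0,0,0.2,42,-56,12,70],[0,0,0.261,42,-56,12,70],[0,0,0.261,42,-56,12,70],[0,0,0.261,42,-56,12,70]])

```text
t: 19.62
eef_pos: [0.4598, -0.2333, 0.2392]
tool_rot: [-0.0, 0.164, 0.986, -0.0]
contact_force: [-0.1, -0.5, 0.4]
gripper_width: 0.818
grasp_force: 0.0
```

Run:
```python
from h import *
c=wcam(); save(c,"w5.png"); toolmove([.460,-.233,.131],-19)
for d in bot.tip_of("muff1_pad",c)[:2]: print(d["xy"],d["score"],pix2world(c,d["xy"],.124))
```

```text
turn [-0.    -0.     0.002] shift mm [-1.000e-01  3.000e-01  1.082e+02]
[324.7, 228.1] 0.61 [ 0.46186406 -0.22924021  0.124     ]
```

View pics/w5.png

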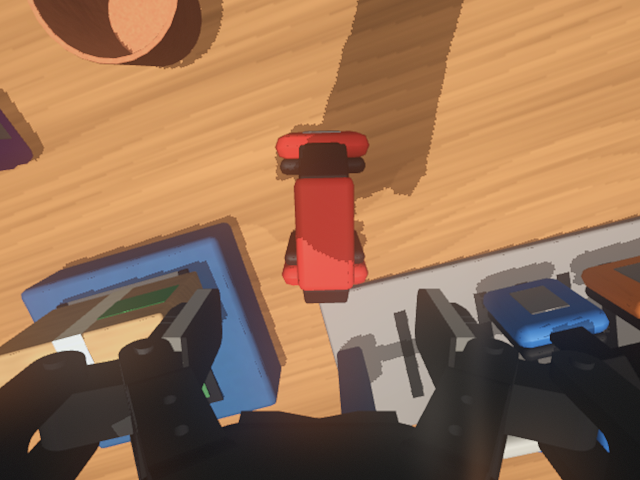

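The red crown is at (294..356, 178..289), 3 mm to the +y side.

jog_arm(motion=[[0,0,0,1,3,50,70],[0,0,0,1,3,90,70],[0,0,0,1,3,108,70],[0,0,0,1,3,108,70],[0,0,0,1,3,108,10],[0,0,0,1,3,108,10],[0,0,0,1,3,108,10],[0,0,0,1,3,108,10],[0,0,0,1,3,108,10],[0,0,0,1,3,108,10]])

```text
t: 20.98
eef_pos: [0.4607, -0.2305, 0.1328]
tool_rot: [0.001, 0.164, 0.986, 0.0]
contact_force: [-0.3, 0.8, 4.6]
gripper_width: 0.405
grasp_force: 59.6
```

Run:
```python
from h import *
toolmove([.644,-.180,.310],-4)
```

```text
turn [ 0.     0.003 -0.26 ] shift mm [-157.5  107.3 -176.7]
```

jog_arm(motion=[[0,0,0,0,0,-50,10],[0,0,0,0,0,-110,10],[0,0,0,0,0,-165,10],[0,0,-0.1,-45,30,-177,10],[0,0,-0.2,-90,60,-177,10],[0,0,-0.26,-130,90,-177,10],[0,0,-0.26,-152,104,-177,10],[0,0,-0.26,-158,107,-177,10],[0,0,-0.26,-158,107,-177,10],[0,0,-0.26,-158,107,-177,10]])

```text
t: 22.22
eef_pos: [0.6425, -0.1816, 0.3087]
tool_rot: [-0.0, 0.036, 0.999, -0.0]
contact_force: [0.1, 0.4, -1.9]
gripper_width: 0.4
grasp_force: 61.4
```

Run:
```python
from h import *
toolmove([.644,-.180,.161],-4)
```

```text
turn [-0.    -0.    -0.003] shift mm [ -1.4   1.7 147.7]
```

jog_arm(motion=[[0,0,0,-2,1,50,10],[0,0,0,-2,1,100,10],[0,0,0,-2,1,128,10],[0,0,0,-2,1,140,10],[0,0,0,-2,1,145,10],[0,0,0,-2,1,147,10],[0,0,0,-2,1,147,10],[0,0,0,-2,1,147,10]])

```text
t: 23.22
eef_pos: [0.6464, -0.1801, 0.1627]
tool_rot: [0.001, 0.035, 0.999, -0.0]
contact_force: [-1.4, 0.1, 4.4]
gripper_width: 0.405
grasp_force: 62.1
```

jog_arm(motion=[[0,0,0,0,0,0,65],[0,0,0,0,0,0,65],[0,0,0,0,0,0,65],[0,0,0,0,0,-10,65],[0,0,0,0,0,-50,65],[0,0,0,0,0,-100,65],[0,0,0,70,50,-140,65],[0,0,0,130,100,-140,65],[0,0,0,130,100,-140,65],[0,0,0,130,100,-140,85]])

```text
t: 24.48
eef_pos: [0.5219, -0.0682, 0.3026]
tool_rot: [0.001, 0.033, 0.999, 0.001]
contact_force: [1.4, -1.1, -0.4]
gripper_width: 0.944
grasp_force: 0.0
```

Run:
```python
from h import *
c=bot.read_camera("side"); save(c,"s6.png"); t=bot.read_camera("top"); save(t,"t6.png")
a=cv2.imread("pics/s6.png")[90:390,230:510];b=cv2.imread("pics/t6.png")[140:290,380:520]
cv2.imwrite("pics/m6.png",np.hstack([cv2.resize(a,(400,428)),cv2.resize(b,(399,428),interpolation=cv2.INTER_CUBIC)]))
```

```text
(no output)
```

View pics/m6.png

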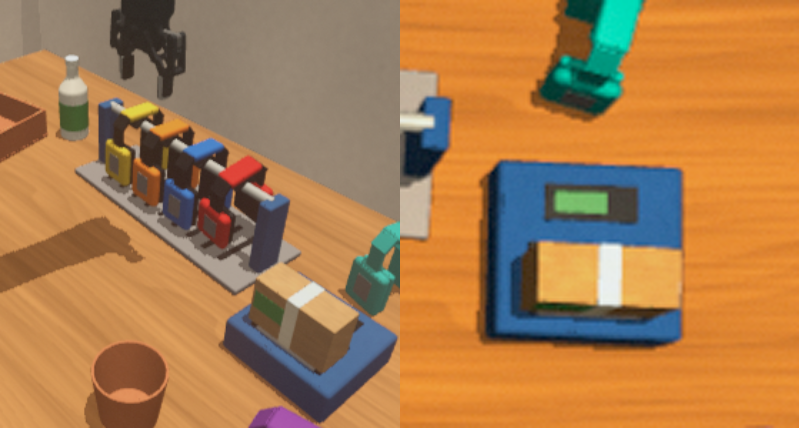

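All four pairs hang apart on the bar, released. In the right half of the picture the carton top spans (537..681, 241..309), with a yaw of about -2°.

Run:
```python
from h import *
c=bot.read_camera("top")
p=lambda u,v:((u-400)/2.85+380,v/2.853+140)
print(W(c,[p(*x) for x in[(537,241),(681,246),(681,309),(537,305),(609,275)]],.144))
print("box",W(c,[p(*x) for x in[(500,163),(682,169),(682,339),(496,334)]],.06))
for th,z in(("crate_in",.006),("crate",0)):
  for d in bot.tip_of(th,c)[:2]: print(th,d["xy"],d["score"],pix2world(c,d["xy"],z))
print("rim",W(c,[(106,198),(163,191),(174,262),(115,270)],.07))
print(bot.get_obs()["q"])
toolmove([.509,-.405,.26],88); toolmove([.509,-.405,.26],-92)
```

```text
[[ 0.52621031 -0.34751705]
 [ 0.5218974  -0.4781773 ]
 [ 0.46450152 -0.4760143 ]
 [ 0.46790173 -0.34600727]
 [ 0.49528018 -0.41192338]]
box [[ 0.61504177 -0.33156809]
 [ 0.60957854 -0.50739396]
 [ 0.44507983 -0.50118124]
 [ 0.44956877 -0.32397313]]
crate_in [141.6, 232.6] 0.85 [0.52254148 0.43090525 0.006     ]
crate [143.3, 231.1] 0.86 [0.52765168 0.4280669  0.        ]
crate [296.6, 185.7] 0.27 [ 0.65966763 -0.00425872  0.        ]
rim [[0.60857015 0.512417  ]
 [0.62836952 0.35836785]
 [0.43431897 0.32198906]
 [0.41262259 0.47882167]]
[-0.44421967  0.1771004   0.53484495  1.84488174 -0.09790575  1.14539807
  1.62252083]
turn [-1.000e-03 -0.000e+00 -1.608e+00] shift mm [  -9.3 -333.4   41.6]
turn [-0.000e+00  1.000e-03  1.533e+00] shift mm [  -9.3 -333.4   41.6]
```

Run:
```python
from h import *
toolmove([.495,-.411,.26],-91.7)
```

```text
turn [-0.000e+00  1.000e-03  1.528e+00] shift mm [   4.2 -340.4   41.6]
```

jog_arm(motion=[[0,0,0.17,0,-50,0,85],[0,0,0.34,1,-100,5,85],[0,0,0.51,2,-150,20,85],[0,0,0.68,3,-200,30,85],[0,0,0.85,4,-250,42,85],[0,0,1.02,4,-300,42,85],[0,0,1.19,4,-330,42,85],[0,0,1.36,4,-340,42,85],[0,0,1.528,4,-340,42,85],[0,0,1.528,4,-340,42,85]])

```text
t: 25.98
eef_pos: [0.495, -0.4106, 0.2586]
tool_rot: [-0.0, 0.717, 0.697, -0.001]
contact_force: [0.4, 0.0, -0.1]
gripper_width: 1.0
grasp_force: 0.0
```

Run:
```python
from h import *
c=wcam(); save(c,"w7.png"); print(bot.get_obs()["q"])
toolmove([.495,-.411,.115],-91.7)
g=[(.466+.0+dx,-.411+dy) for dx in(0,) for dy in(0,)]
Ti=np.linalg.inv(c["T"])
for p in [(.5262,-.3475),(.5219,-.478),(.4645,-.476),(.4679,-.346)]:
    q=Ti@np.array([*p,.144,1]); u=np.array(c["camera_matrix"])@q[:3]; print(np.round(u[:2]/u[2]))
```

```text
[-0.02924218  0.54108653  0.91907168  1.6484852  -0.4563096   1.18333906
  0.97258228]
turn [-0.002  0.001  0.004] shift mm [ -0.7   0.2 143.7]
[365. 126.]
[358. 322.]
[275. 322.]
[269. 126.]
```

View pics/w7.png

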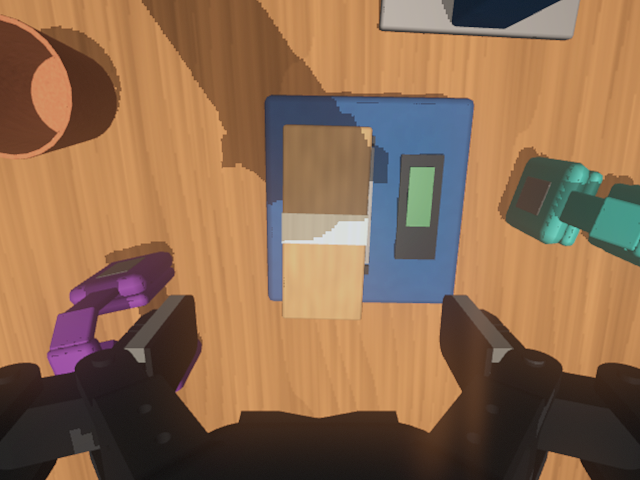

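The carton's top corners are at (283,125), (371,127), (361,319) and (284,319), about 4 mm to the +y side of the tool. I'll descend and grip.

jog_arm(motion=[[0,0,0,0,4,50,85],[0,0,0,0,4,100,85],[0,0,0,0,4,135,85],[0,0,0,0,4,150,85],[0,0,0,0,4,150,85],[0,0,0,0,4,150,30],[0,0,0,0,4,150,30],[0,0,0,0,4,150,30],[0,0,0,0,4,150,30],[0,0,0,0,4,150,30]], grip_force=40)

```text
t: 27.28
eef_pos: [0.4998, -0.4105, 0.1111]
tool_rot: [0.001, 0.717, 0.697, 0.0]
contact_force: [-0.6, 0.6, 7.0]
gripper_width: 0.64
grasp_force: 41.5
```

jog_arm(motion=[[0,0,0,0,0,0,30],[0,0,0,0,0,-30,30],[0,0,0,0,0,-80,30],[0,0,0,0,0,-140,30],[0,0,0,0,0,-200,30],[0,0,0,0,0,-220,30],[0,0,0,0,0,-220,30]])

```text
t: 28.15
eef_pos: [0.4994, -0.4099, 0.3302]
tool_rot: [0.001, 0.717, 0.697, 0.0]
contact_force: [0.3, 0.0, -2.2]
gripper_width: 0.638
grasp_force: 43.1
```

Run:
```python
from h import *
c=bot.read_camera("top"); save(c,"t8.png")
im=c["pixels"].astype(int); hsv=cv2.cvtColor(c["pixels"],cv2.COLOR_RGB2HSV)
toolmove([.50,.0,.33],-45);toolmove([.522,.424,.33],9)
```

```text
turn [ 0.    -0.001 -0.813] shift mm [408.9 -10.3  -1.2]
turn [ 1.000e-03 -1.000e-03 -1.755e+00] shift mm [ 8.333e+02 -0.000e+00 -7.000e-01]
```

jog_arm(motion=[[0,0,-0.1,50,0,0,30],[0,0,-0.2,100,0,0,30],[0,0,-0.3,150,0,0,30],[0,0,-0.4,200,0,0,30],[0,0,-0.5,250,0,0,30],[0,0,-0.6,300,0,0,30],[0,0,-0.7,350,0,0,30],[0,0,-0.8,400,0,0,30],[0,0,-0.8,400,0,0,30],[0,0,-0.8,400,0,0,30]])

```text
t: 29.45
eef_pos: [0.5093, -0.01, 0.3277]
tool_rot: [-0.001, 0.389, 0.921, -0.001]
contact_force: [-0.6, -0.6, -1.5]
gripper_width: 0.636
grasp_force: 43.1
```

Run:
```python
from h import *
toolmove([.522,.424,.33],9)
c=bot.read_camera("top")
for th in("crate_in","crate"):
  for d in bot.tip_of(th,c)[:2]: print(th,d["xy"],d["score"],pix2world(c,d["xy"],.006))
im=c["pixels"]; cv2.imwrite("pics/t9.png",cv2.cvtColor(cv2.resize(im[180:280,95:185],None,fx=6,fy=6,interpolation=cv2.INTER_CUBIC),cv2.COLOR_RGB2BGR))
```

```text
turn [-0.002 -0.003 -0.956] shift mm [302.2 311.8  -3. ]
crate_in [144.5, 233.9] 0.56 [0.51886697 0.42261837 0.006     ]
crate [140.9, 231.9] 0.71 [0.52452558 0.43295097 0.006     ]
```

View pics/t9.png

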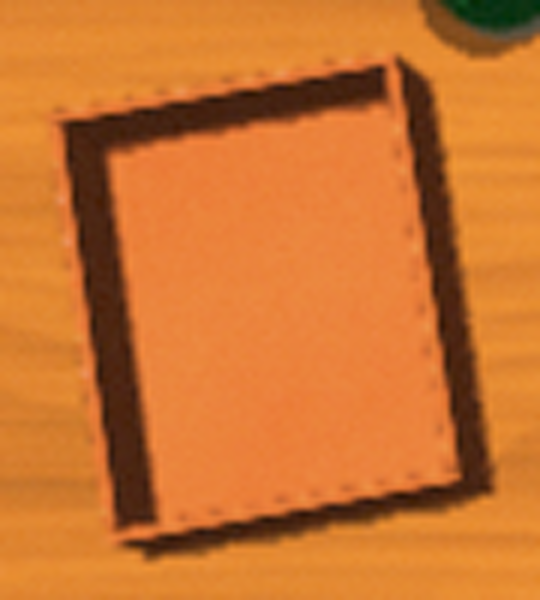

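The crate's rim corners are at about (104,199), (162,190), (172,261) and (114,270), with a yaw of +8.5° and the centre near (0.522, 0.422).

jog_arm(motion=[[0,0,-0.12,38,39,0,30],[0,0,-0.24,76,78,0,30],[0,0,-0.36,114,117,0,30],[0,0,-0.48,152,156,0,30],[0,0,-0.6,190,195,0,30],[0,0,-0.72,228,234,0,30],[0,0,-0.84,266,272,-3,30],[0,0,-0.95,301,310,-3,30],[0,0,-0.95,301,310,-3,30],[0,0,-0.95,301,310,-3,30]])

```text
t: 30.85
eef_pos: [0.5234, 0.4205, 0.3316]
tool_rot: [-0.0, -0.074, 0.997, -0.001]
contact_force: [0.5, -0.7, -1.9]
gripper_width: 0.642
grasp_force: 43.0
```

Run:
```python
from h import *
toolmove([.522,.422,.055],8.5)
c=wcam(); save(c,"w10.png"); b=bot.read_camera("side"); save(b,"s10.png")
cv2.imwrite("pics/m10.png",np.hstack([cv2.resize(cv2.imread("pics/w10.png"),(400,300)),cv2.resize(cv2.imread("pics/s10.png")[60:300,100:420],(400,300))]))
```

```text
turn [-0.002 -0.     0.   ] shift mm [  1.    2.2 276.6]
```

View pics/m10.png

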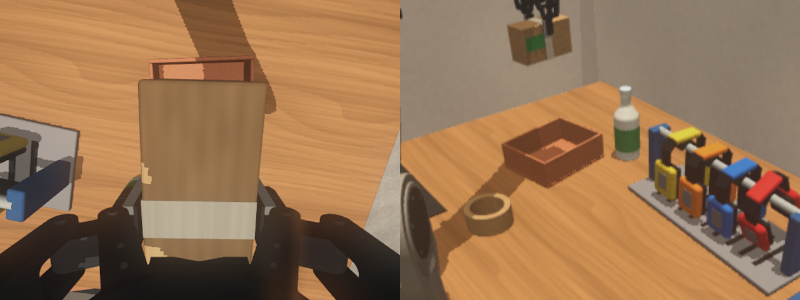

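The carton is held upright, centred over the crate. I'll lower it.

jog_arm(motion=[[0,0,0,1,2,60,30],[0,0,0,1,2,120,30],[0,0,0,1,2,175,30],[0,0,0,1,2,220,30],[0,0,0,1,2,250,30],[0,0,0,1,2,268,30],[0,0,0,1,2,275,30],[0,0,0,1,2,277,30],[0,0,0,1,2,277,30],[0,0,0,1,2,277,30]])

```text
t: 32.2
eef_pos: [0.5217, 0.4244, 0.0563]
tool_rot: [0.001, -0.076, 0.997, 0.001]
contact_force: [0.3, -0.2, -0.6]
gripper_width: 0.639
grasp_force: 43.0
```

jog_arm(motion=[[0,0,0,0,0,0,66],[0,0,0,0,0,0,75],[0,0,0,0,0,0,75],[0,0,0,0,0,-20,75],[0,0,0,0,0,-60,75],[0,0,0,0,0,-120,75],[0,0,0,0,0,-180,75],[0,0,0,0,0,-240,75],[0,0,0,100,0,-270,75],[0,0,0,100,0,-270,75]])

```text
t: 33.45
eef_pos: [0.4211, 0.4087, 0.3282]
tool_rot: [0.001, -0.075, 0.997, 0.002]
contact_force: [0.2, 0.5, -0.6]
gripper_width: 0.879
grasp_force: 0.0
```

Run:
```python
from h import *
b=bot.read_camera("side"); save(b,"s11.png")
cv2.imwrite("pics/m11.png",cv2.resize(cv2.imread("pics/s11.png")[130:330,170:450],(800,571),interpolation=cv2.INTER_CUBIC))
```

```text
(no output)
```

View pics/m11.png

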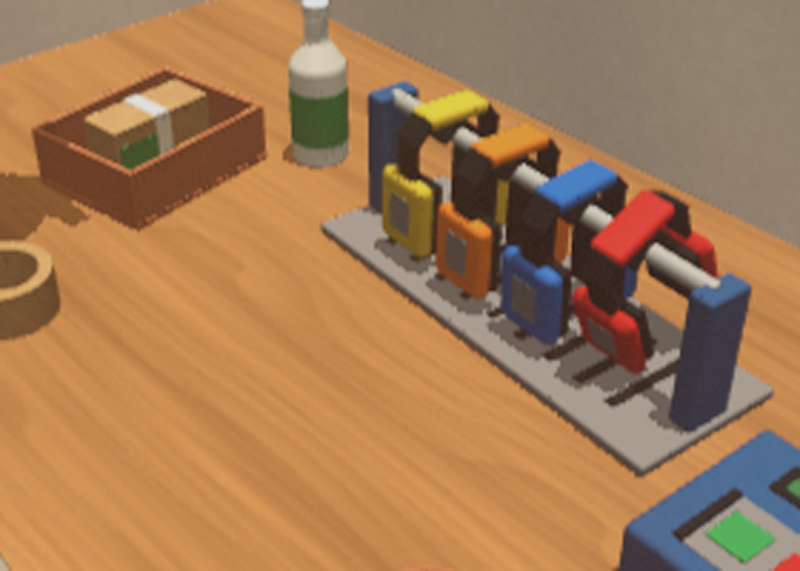

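The carton stands in the crate, and the yellow, orange and blue pairs hang well. The red one, with its crown near (392,210) in the full side image, is crooked: its far cup is raised. Measure it numerically from both fixed cameras.

```bash
cat >> h.py <<'E'
def tri(cs,ps):
    P=[np.array(c["camera_matrix"])@np.linalg.inv(c["T"])[:3] for c in cs]
    X=cv2.triangulatePoints(P[0],P[1],np.array(ps[0],float).reshape(2,1),np.array(ps[1],float).reshape(2,1)).ravel(); return X[:3]/X[3]
def comps(c,box,vmin):
    h=cv2.cvtColor(c["pixels"],cv2.COLOR_RGB2HSV).astype(int); r0,r1,c0,c1=box
    s=h[r0:r1,c0:c1]; m=((s[...,0]<6)|(s[...,0]>174))&(s[...,1]>170)&(s[...,2]>vmin)
    n,l,st,ce=cv2.connectedComponentsWithStats(m.astype(np.uint8))
    out=[]
    for i in range(1,n):
        if st[i,4]>25:
            ys,xs=np.nonzero(l==i); r=cv2.boxPoints(cv2.minAreaRect(np.c_[xs+c0,ys+r0].astype(np.float32)))
            out.append((st[i,4],ce[i]+[c0,r0],r))
    return out
E
python3 - <<'E'
from h import *
np.set_printoptions(suppress=True,precision=1)
s=bot.read_camera("side");t=bot.read_camera("top")
for n,c,b in(("side",s,(170,290,350,450)),("top",t,(140,225,330,410))):
  for v in(90,190):
    for a,ce,r in comps(c,b,v): print(n,v,a,ce,r.tolist())
for th in("muff1_pad","muff1"):
  for n,c in(("s",s),("t",t)): print(th,n,[(np.round(d["xy"]),round(d["score"],2)) for d in bot.tip_of(th,c)[:7]])
sub=t["pixels"][140:225,330:410]; print(bot.get_obs()["t"])
E
```

```text
side 90 494 [396.  210.6] [[376.00006103515625, 214.00003051757812], [396.50006103515625, 193.50003051757812], [424.50006103515625, 221.50003051757812], [404.00006103515625, 242.00003051757812]]
side 90 269 [384.  244.5] [[364.6640319824219, 241.15203857421875], [373.4120178222656, 228.51605224609375], [400.9200134277344, 247.56005859375], [392.1720275878906, 260.196044921875]]
side 190 311 [390.9 208.2] [[377.0000305175781, 214.0], [396.5000305175781, 194.5], [404.5000305175781, 202.5], [385.0000305175781, 222.0]]
side 190 28 [414.4 214.1] [[410.4000549316406, 214.2000274658203], [412.0000305175781, 211.00001525878906], [418.8000183105469, 214.40000915527344], [417.2000427246094, 217.6000213623047]]
top 90 175 [354.1 156.9] [[341.60595703125, 160.88031005859375], [342.0648193359375, 151.7032470703125], [368.29925537109375, 153.01495361328125], [367.84039306640625, 162.1920166015625]]
top 90 472 [356.4 184.8] [[340.0, 169.0], [366.0, 169.0], [366.0, 199.0], [340.0, 199.0]]
top 190 101 [355.9 157.4] [[343.84307861328125, 159.82461547851562], [344.15692138671875, 154.17538452148438], [368.19384765625, 155.51077270507812], [367.8800048828125, 161.16000366210938]]
top 190 348 [358.5 182.8] [[352.0, 170.0], [366.0, 170.0], [366.0, 198.0], [352.0, 198.0]]
muff1_pad s [(array([392., 214.]), 0.81), (array([439., 396.]), 0.61), (array([512., 256.]), 0.58), (array([345., 221.]), 0.3)]
muff1_pad t [(array([456., 145.]), 0.92), (array([358., 181.]), 0.84), (array([496., 305.]), 0.84), (array([192., 324.]), 0.45), (array([331., 179.]), 0.24)]
muff1 s [(array([500., 294.]), 0.77), (array([399., 240.]), 0.73), (array([345., 224.]), 0.72), (array([365., 236.]), 0.65)]
muff1 t [(array([485., 307.]), 0.72), (array([266., 183.]), 0.64), (array([294., 185.]), 0.63), (array([446., 159.]), 0.6), (array([355., 172.]), 0.56)]
33.8
```

Run:
```python
from h import *
np.set_printoptions(suppress=True,precision=4)
s=bot.read_camera("side");t=bot.read_camera("top")
for n,a,b in(("centre",(390.75,208.25),(359,184)),("far",(400.5,198.5),(359,170)),("near",(381,218),(359,198)),("pad?",(392,214),(358,181)),("org?",(399,240),(355,172))): print(n,tri((s,t),(a,b)))
# compare blue: crown via hue
for n,c,b in(("s",s,(160,260,340,410)),("t",t,(140,225,300,350))):
    h=cv2.cvtColor(c["pixels"],cv2.COLOR_RGB2HSV).astype(int);r0,r1,c0,c1=b;x=h[r0:r1,c0:c1]
    m=(abs(x[...,0]-108)<9)&(x[...,1]>120)&(x[...,2]>190)
    k,l,st,ce=cv2.connectedComponentsWithStats(m.astype(np.uint8)); i=1+np.argmax(st[1:,4]); ys,xs=np.nonzero(l==i)
    print(n,st[i],ce[i]+[c0,r0],cv2.boxPoints(cv2.minAreaRect(np.c_[xs+c0,ys+r0].astype(np.float32))).tolist())
# project expected red crown-top if hung nominally
for nm,c in(("s",s),("t",t)):
    Ti=np.linalg.inv(c["T"])
    for p in((.644,-.18,.171),(.680,-.1825,.171),(.608,-.1775,.171)):
        u=np.array(c["camera_matrix"])@(Ti@np.array([*p,1]))[:3]; print(nm,p,u[:2]/u[2])
```

```text
centre [ 0.6279 -0.1688  0.1694]
far [ 0.6615 -0.1683  0.1825]
near [ 0.5939 -0.1695  0.1571]
pad? [ 0.6402 -0.1676  0.1474]
org? [ 0.6889 -0.1679  0.0453]
s [ 20  27  24  13 144] [371.1806 192.7917] [[359.8000183105469, 194.60003662109375], [380.2000427246094, 184.4000244140625], [383.4000549316406, 190.80001831054688], [363.0000305175781, 201.00003051757812]]
t [ 22  24  14  26 317] [328.5962 176.4953] [[321.90728759765625, 188.94796752929688], [323.11993408203125, 163.48190307617188], [335.23529052734375, 164.058837890625], [334.02264404296875, 189.52490234375]]
s (0.644, -0.18, 0.171) [397.8094 207.3084]
s (0.68, -0.1825, 0.171) [408.1142 202.4339]
s (0.608, -0.1775, 0.171) [387.1292 212.3605]
t (0.644, -0.18, 0.171) [363.78   177.2844]
t (0.68, -0.1825, 0.171) [364.5994 163.5903]
t (0.608, -0.1775, 0.171) [362.9552 191.0686]
```

The red pair was knocked. Its crown centre is now at (0.628, -0.169, 0.169), with about 20° of tilt and the far side up, so I'll regrip and reseat it. First I'll fly over to it.

```bash
cat >> h.py <<'E'
def toolmove2(p,yaw,tilt):
    "tilt: tool z leans toward +x by tilt deg"
    from scipy.spatial.transform import Rotation as R
    o=bot.get_obs();q=o["tool_rot"];r=R.from_quat([q[1],q[2],q[3],q[0]])
    y=np.radians(yaw); a=np.radians(tilt); ty=np.array([-np.sin(y),np.cos(y),0]); f=np.array([np.cos(y),np.sin(y),0])
    tz=f*np.sin(a)+np.array([0,0,-np.cos(a)])
    t=R.from_matrix(np.c_[np.cross(ty,tz),ty,tz])
    print("turn",np.round((r.inv()*t).as_rotvec(),3),"shift mm",np.round(r.inv().apply(np.array(p)-o["eef_pos"])*1000,1))
E
python3 - <<'E'
from h import *
toolmove2([.555,-.169,.315],0,0)
E
```

```text
turn [-0.001  0.     0.15 ] shift mm [ -44.1 -590.6   10.5]
```

jog_arm(motion=[[0,0,0.15,-44,-590,10,65],[0,0,0.15,-44,-590,10,62],[0,0,0.15,-44,-590,10,62],[0,0,0.15,-44,-590,10,62],[0,0,0.15,-44,-590,10,62],[0,0,0.15,-44,-590,10,62],[0,0,0.15,-44,-590,10,62],[0,0,0.15,-44,-590,10,62],[0,0,0.15,-44,-590,10,62],[0,0,0.15,-44,-590,10,62]])

```text
t: 35.15
eef_pos: [0.5545, -0.1727, 0.3151]
tool_rot: [-0.0, 0.002, 1.0, -0.001]
contact_force: [-0.0, -0.2, 0.1]
gripper_width: 0.73
grasp_force: 0.0
```

Run:
```python
from h import *
np.set_printoptions(suppress=True,precision=4)
toolmove2([.597,-.169,.252],0,20)
c=wcam()
h=cv2.cvtColor(c["pixels"],cv2.COLOR_RGB2HSV).astype(int); 
for v in(90,150,190):
  for a,ce,r in comps(c,(0,480,0,640),v):
    if a>400: print(v,a,ce,r.tolist())
Ti=np.linalg.inv(c["T"])
for p in((.628,-.169,.1694),(.6615,-.151,.1825),(.6615,-.187,.1825),(.594,-.151,.157),(.594,-.187,.157)):
    u=np.array(c["camera_matrix"])@(Ti@np.array([*p,1]))[:3]; print(u[:2]/u[2])
s=bot.read_camera("side"); [print(n,[(x[0],x[1]) for x in comps(s,(170,290,350,450),n)]) for n in(90,190)]
```

```text
turn [-0.003 -0.35  -0.004] shift mm [-42.5   4.1  63.1]
90 572 [332.2273 359.5455] [[280.31646728515625, 293.744384765625], [350.97235107421875, 281.8360595703125], [367.226318359375, 378.27642822265625], [296.5704345703125, 390.18475341796875]]
150 572 [332.2273 359.5455] [[280.31646728515625, 293.744384765625], [350.97235107421875, 281.8360595703125], [367.226318359375, 378.27642822265625], [296.5704345703125, 390.18475341796875]]
[323.9242 310.4655]
[347.8623 358.6623]
[300.2957 358.6987]
[347.0434 263.0976]
[300.5441 263.1786]
90 [(np.int32(487), array([395.924 , 210.6037])), (np.int32(252), array([384.2024, 244.5079]))]
190 [(np.int32(333), array([391.3273, 208.3213])), (np.int32(30), array([414.2667, 214.1333])), (np.int32(33), array([387.697 , 241.8485]))]
```

Run:
```python
from h import *
c=wcam(); im=c["pixels"][250:380:6,270:380:5].astype(int)
h=cv2.cvtColor(c["pixels"],cv2.COLOR_RGB2HSV)[250:380:6,270:380:5].astype(int)
print("cols 270+5i rows 250+6j; R>2G -> V")
for j in range(im.shape[0]):
    print(250+6*j,' '.join(f"{h[j,i,2]:3d}" if (h[j,i,0]<8 or h[j,i,0]>172) and h[j,i,1]>120 else ' . ' for i in range(im.shape[1])))
```

```text
cols 270+5i rows 250+6j; R>2G -> V
250  .   .   .   .   .   .   .   .   .   .   .   .   .   .   .   .   .   .   .   .   .   . 
256  .   .   .   .   .   .  193 221 221  .   .   .   .   .   .   .  165 157 192 183  .   . 
262  .   .   .   .   .   .  238 237 238  .   .   .   .   .   .   .  196 189 237 238  .   . 
268  .   .   .   .   .   .   .  198 221  .   .   .   .   .   .   .  175 208 236 200  .   . 
274  .   .   .   .   .   .   .   .  216 236 235 234 234 233 231 228 202  .   .   .   .   . 
280  .   .   .   .   .   .   .   .  231 238 238 238 238 238 238 238 231  .   .   .   .   . 
286  .   .   .   .   .   .   .   .  233 238 238 238 238 238 238 238 230  .   .   .   .   . 
292  .   .   .   .   .   .   .   .  235 239 238 239 239 238 238 238 229  .   .   .   .   . 
298  .   .   .   .   .   .   .   .  237 239 239 239 239 239 239 238 228  .   .   .   .   . 
304  .   .   .   .   .   .   .   .  239 239 239 239 239 239 239 238 228  .   .   .   .   . 
310  .   .   .   .   .   .   .   .  240 239 239 239 239 239 239 239 226  .   .   .   .   . 
316  .   .   .   .   .   .   .   .  240 239 240 239 2
[... 257 characters left out ...]
  240 239 240 240 239 239 239 239 221  .   .   .   .   . 
340  .   .   .   .   .   .   .   .  240 240 240 239 239 239 239 239 219  .   .   .   .   . 
346  .   .   .   .   .   .  107 152 240 239 240 239 239 239 239 239 219 104  95  .   .   . 
352  .   .   .   .   .   .   .  162 239 239 239 239 239 239 239 239 217  .   .   .   .   . 
358  .   .   .   .   .   .  117 128 239 239 239 239 239 239 239 232 211  .   .   .   .   . 
364  .   .   .   .   .  171 210 214  .   .   .   .   .   .   .   .  180 175 171  .   .   . 
370  .   .   .   .   .  238 239 239 106 113 113 113 112 112 110  .  228 225 220 201  .   . 
376  .   .   .   .   .   .  239 238 111 111 110 110 109 109  .   .  238 237 237 211  .   .
```

Run:
```python
from h import *
from scipy.optimize import least_squares
from scipy.spatial.transform import Rotation as R
np.set_printoptions(suppress=True,precision=4)
s=bot.read_camera("side");t=bot.read_camera("top");w=wcam()
loc=np.array([(-34,16.5),(34,16.5),(34,-16.5),(-34,-16.5)])/1000 # near-left(+y),far-left,far-right,near-right
O=[(s,[(377,214),(396.5,194.5),(404.5,202.5),(385,222)],1),(t,[(352,199),(352,170),(366.5,170),(366.5,199)],1),(w,[(352,274),(352,361),(308,361),(308,274)],.5)]
def f(p,parts=(0,1,2)):
    X=np.c_[loc,np.zeros(4)]@R.from_rotvec(p[3:]).as_matrix().T+p[:3]; e=[]
    for k in parts:
        c,o,g=O[k]; q=(np.linalg.inv(c["T"])@np.c_[X,np.ones(4)].T)[:3]; u=np.array(c["camera_matrix"])@q
        e.append((((u[:2]/u[2]).T-o)*g).ravel())
    return np.concatenate(e)
for parts in((0,1,2),(0,1),(0,2),(1,2)):
    r=least_squares(f,[.628,-.169,.169,0,-.3,0],args=(parts,)); print(parts,r.x,"cost",r.cost); 
    if len(parts)==3: print(np.round(f(r.x).reshape(-1,8),1))
```

```text
(0, 1, 2) [ 0.6329 -0.1621  0.1668  0.1636 -0.3937  0.0257] cost 67.58832352533926
[[-2.9 -0.9 -4.   0.3 -1.2 -0.8 -0.1 -1.6]
 [-1.9 -4.  -1.2 -1.2 -3.1 -1.4 -4.  -4.2]
 [-3.2 -1.6 -3.2 -0.1 -2.6 -0.9 -2.  -1.7]]
(0, 1) [ 0.6267 -0.1701  0.171   0.1514 -0.3839  0.0098] cost 14.996108736473982
(0, 2) [ 0.6399 -0.1587  0.159   0.1767 -0.4233  0.0185] cost 14.488450086170122
(1, 2) [ 0.6176 -0.1603  0.2048 -0.0037  0.0604  0.0035] cost 18.2804340317843
```

Run:
```python
from h import *
toolmove2([.601,-.164,.252],0,20)
```

```text
turn [ 0.001 -0.35   0.003] shift mm [-46.2   2.3  62.9]
```

jog_arm(motion=[[0,-0.12,0,-16,1,20,62],[0,-0.24,0,-32,2,42,62],[0,-0.35,0,-46,2,63,62],[0,-0.35,0,-46,2,63,62],[0,-0.35,0,-46,2,63,62],[0,-0.35,0,-46,2,63,62]])

```text
t: 36.2
eef_pos: [0.602, -0.1655, 0.2537]
tool_rot: [0.175, -0.001, 0.985, -0.0]
contact_force: [0.0, 0.5, 0.7]
gripper_width: 0.726
grasp_force: 0.0
```

Run:
```python
from h import *
toolmove2([.635,-.164,.158],0,20)
c=wcam()
h=cv2.cvtColor(c["pixels"],cv2.COLOR_RGB2HSV)[170:330:8,250:400:7].astype(int)
print("cols 250+7i")
for j in range(h.shape[0]):
    print(170+8*j,' '.join(f"{h[j,i,2]:3d}" if (h[j,i,0]<8 or h[j,i,0]>172) and h[j,i,1]>120 else ' . ' for i in range(h.shape[1])))
Ti=np.linalg.inv(c["T"])
for p in((.631,-.164,.168),(.663,-.146,.180),(.663,-.182,.18),(.599,-.146,.156),(.599,-.182,.156)):
    u=np.array(c["camera_matrix"])@(Ti@np.array([*p,1]))[:3]; print(u[:2]/u[2])
```

```text
turn [0.    0.002 0.002] shift mm [  1.9   1.4 101.2]
cols 250+7i
170  .   .   .   .   .   .   .   .   .   .   99  98  96  94  .   .   .   .   .   .   .   . 
178  .   .   .   .   .   .  151 209 206 202 197 194 189 183 108  .   .   .   .   .   .   . 
186  .   .   .   .   .   .  233 246 246 246 246 246 246 246 234  .   .   .   .   .   .   . 
194  .   .   .   .   .   .  235 247 247 247 247 247 247 246 230  .   .   .   .   .   .   . 
202  .   .   .   .   .   .  238 247 247 248 247 247 247 247 224  .   .   .   .   .   .   . 
210  .   .   .   .   .   .  239 248 248 248 248 248 248 247 214  .   .   .   .   .   .   . 
218  .   .   .   .   .   .  242 248 248 248 248 248 248 248 204  .   .   .   .   .   .   . 
226  .   .   .   .   .   .  244 248 249 249 249 249 248 248 191  .   .   .   .   .   .   . 
234  .   .   .   .   .   .  245 249 249 249 249 249 249 248  .   .   .   .   .   .   .   . 
242  .   .   .   .   .   .  247 249 249 249 249 249 249 248  .   .   .   .   .   .   .   . 
250  .   .   .   .   .   .  248 249 249 249 249 249 249 248 124 122  .   .   .   .   .   . 
258  .   .   .   .   .
[... 245 characters left out ...]
  .   . 
282  .   .   .   .  211 240 249 249 249 249 249 249 248 249 218 213 184  .   .   .   .   . 
290  .   .   .   .   .  249 232 250 249 249 249 248 249 248 248 248 220  .   .   .   .   . 
298  .   .   .   .   .   .   .  132 133 133 134 132 132  .   .   .   .   .   .   .   .   . 
306  .   .   .   .   .   .   .  129 131 132 132 131 131  .   .   .   .   .   .   .   .   . 
314  .   .   .   .   .   .   .   .   .   .   .   .   .   .   .   .   .   .   .   .   .   . 
322  .   .   .   .   .   .   .   .   .   .   .   .   .   .   .   .   .   .   .   .   .   . 
[320.45739517 234.50989289]
[349.72021233 288.92175545]
[290.57872401 288.70066354]
[352.56109287 176.28360466]
[289.00620479 176.02892574]
```

The view now matches a canonical square grasp (columns 290..349, rows 180..294). I'll descend along the tool axis and grip.

jog_arm(motion=[[0,0,0,1,0,50,62],[0,0,0,1,0,85,62],[0,0,0,1,0,101,62],[0,0,0,1,0,101,62],[0,0,0,1,0,101,10],[0,0,0,1,0,101,10],[0,0,0,1,0,101,10],[0,0,0,1,0,101,10],[0,0,0,1,0,101,10]], grip_force=60)

```text
t: 37.38
eef_pos: [0.635, -0.166, 0.159]
tool_rot: [0.175, -0.001, 0.984, 0.0]
contact_force: [-4.5, 0.9, 7.8]
gripper_width: 0.402
grasp_force: 59.1
```

Run:
```python
from h import *
toolmove2([.632,-.170,.315],-4,0)
```

```text
turn [0.012 0.353 0.07 ] shift mm [ -51.1   -4.  -147.5]
```

jog_arm(motion=[[0,0,0,-4,0,-9,10],[0,0,0,-8,0,-15,10],[0,0.1,0.02,-11,-2,-18,10],[0,0.2,0.04,-13,-3,-18,10],[0.01,0.3,0.06,-13,-4,-18,10],[0.012,0.353,0.07,-13,-4,-18,10],[0.012,0.353,0.07,-13,-4,-18,10],[0.012,0.353,0.07,-13,-4,-18,10]])

```text
t: 38.38
eef_pos: [0.6401, -0.1698, 0.1785]
tool_rot: [-0.001, 0.035, 0.999, 0.0]
contact_force: [-0.5, -0.2, -3.7]
gripper_width: 0.403
grasp_force: 60.0
```

Run:
```python
from h import *
toolmove2([.644,-.175,.162],-4,0); print(bot.get_obs()["contact_force"],bot.get_obs()["torque"])
```

```text
turn [ 0.    -0.002  0.   ] shift mm [-4.3 -4.9 16.5]
[-0.46507775 -0.24196889 -3.65435079] [-0.02965644  0.01857889  0.00597689]
```

jog_arm(motion=[[0,0,0,-4,-5,5,10],[0,0,0,-4,-5,11,10],[0,0,0,-4,-5,15,10],[0,0,0,-4,-5,17,10],[0,0,0,-4,-5,17,10],[0,0,0,-4,-5,17,10]])

```text
t: 39.12
eef_pos: [0.6437, -0.1751, 0.1624]
tool_rot: [-0.002, 0.035, 0.999, 0.001]
contact_force: [-4.3, 1.4, 6.7]
gripper_width: 0.403
grasp_force: 61.1
```

jog_arm(motion=[[0,0,0,0,0,0,45],[0,0,0,0,0,0,60],[0,0,0,0,0,0,60],[0,0,0,0,0,-10,60],[0,0,0,0,0,-50,60],[0,0,0,0,0,-95,60],[0,0,0,0,0,-95,60],[0,0,0,0,0,-95,60]])

```text
t: 40.12
eef_pos: [0.6443, -0.1748, 0.2565]
tool_rot: [-0.001, 0.035, 0.999, 0.0]
contact_force: [-0.1, 0.4, -0.4]
gripper_width: 0.702
grasp_force: 0.0
```

```bash
cat > chk.py <<'E'
from h import *
c=wcam()
h=cv2.cvtColor(c["pixels"],cv2.COLOR_RGB2HSV)[170:310:10,250:400:8].astype(int)
for j in range(h.shape[0]):
    print(170+10*j,' '.join(f"{h[j,i,2]:3d}" if (h[j,i,0]<8 or h[j,i,0]>172) and h[j,i,1]>120 else ' . ' for i in range(h.shape[1])))
s=bot.read_camera("side")
for v in(90,190):
    for a,ce,r in comps(s,(170,290,350,450),v): print(v,a,ce,np.round(r).tolist())
for th in("muff1_pad","muff1"): print(th,[(np.round(d["xy"]),round(d["score"],2)) for d in bot.tip_of(th,s)[:7]])
E
python3 chk.py
```

```text
170  .   .   .   .   .   .   .   .   .   .   .   .   .   .   .   .   .   .   . 
180  .   .   .   .   .   .  192 154 147 146 144 143 130  .   .   .   .   .   . 
190  .   .   .   .   .  220 242 196 196 196 197 197 185  .   .   .   .   .   . 
200  .   .   .   .   .  156 195 195 195 196 196 196 185  .   .   .   .   .   . 
210  .   .   .   .   .  154 194 194 195 196 196 196 184  .   .   .   .   .   . 
220  .   .   .   .   .  152 195 195 196 196 197 196 184  .   .   .   .   .   . 
230  .   .   .   .   .  149 195 195 196 196 197 196 184  .   .   .   .   .   . 
240  .   .   .   .   .  146 195 196 196 196 197 197 184  .   .   .   .   .   . 
250  .   .   .   .   .  203 196 196 197 197 197 197 184  91  .   .   .   .   . 
260  .   .   .   .   .  191 242 242 194 197 198 197 185  .   .   .   .   .   . 
270  .   .   .   .  222 195 243 243 243 244 195 198 185 200  .   .   .   .   . 
280  .   .   .   .  243 205 243 243 243 243 243 243 237 242  .   .   .   .   . 
290  .   .   .   .   .   .  243 243 243 243 243 243 232  .   .   .   .   .   . 
300  .   .   .   .   .   .  118 119 119 119 118 118  .   .   .   .   .   .   . 
90 269 [397.4795539  208.85873606] [[382.0, 209.0], [407.0, 198.0], [412.0, 209.0], [387.0, 220.0]]
90 476 [378.28151261 248.39495798] [[364.0, 265.0], [368.0, 231.0], [391.0, 233.0], [387.0, 267.0]]
190 64 [404.5     205.28125] [[398.0, 204.0], [403.0, 199.0], [411.0, 207.0], [406.0, 212.0]]
190 53 [383.09433962 240.67924528] [[374.0, 237.0], [377.0, 233.0], [390.0, 242.0], [387.0, 246.0]]
muff1_pad [(array([439., 398.]), 0.69), (array([398., 215.]), 0.65)]
muff1 [(array([500., 296.]), 0.78), (array([368., 238.]), 0.77), (array([325., 213.]), 0.76), (array([393., 257.]), 0.76), (array([342., 224.]), 0.63)]
```

The red pair is straight again; the wrist and side views match the nominal pose. Next, the key: find it from all the cameras.

jog_arm(motion=[[0,0,0,50,-40,-10,20],[0,0,0,100,-90,-10,0],[0,0,0,140,-140,-10,0],[0,0,0,140,-200,-10,0],[0,0,0,140,-210,-10,0],[0,0,0,140,-210,-10,0],[0,0,0,140,-210,-10,0]])

```text
t: 41.2
eef_pos: [0.4912, -0.3727, 0.2661]
tool_rot: [-0.002, 0.033, 0.999, 0.001]
contact_force: [0.7, 0.4, -0.0]
gripper_width: 0.003
grasp_force: 0.0
```

Run:
```python
from h import *
np.set_printoptions(suppress=True,precision=4)
o=bot.get_obs();print(o["eef_pos"],o["gripper_width"])
for n in("side","top","wrist"):
    c=wcam() if n=="wrist" else bot.read_camera(n)
    print(n,[(np.round(d["xy"]),round(d["score"],2),pix2world(c,d["xy"],.063)) for d in bot.tip_of("start_key_top",c)[:2]])
    h=cv2.cvtColor(c["pixels"],cv2.COLOR_RGB2HSV).astype(int); k,l,st,ce=cv2.connectedComponentsWithStats(((abs(h[...,0]-60)<14)&(h[...,1]>110)&(h[...,2]>70)).astype(np.uint8))
    for i in range(1,k):
        if st[i,4]>60: print("  green",st[i],pix2world(c,ce[i],.063))
    k,l,st,ce=cv2.connectedComponentsWithStats((((h[...,0]<6)|(h[...,0]>174))&(h[...,1]>150)&(h[...,2]>90)).astype(np.uint8))
    for i in range(1,k):
        p=pix2world(c,ce[i],.063)
        if st[i,4]>60 and abs(p[0]-.5)<.06 and abs(p[1]+.43)<.08: print("  red",st[i],p)
```

```text
[ 0.4912 -0.3727  0.2661] 0.0030057007635733058
side [(array([428., 317.]), 0.5, array([ 0.5049, -0.3874,  0.063 ]))]
  green [417 310  23  17 203] [ 0.504  -0.3901  0.063 ]
  red [438 324  24  18 241] [ 0.5021 -0.4418  0.063 ]
top [(array([180., 172.]), 0.61, array([0.683 , 0.3154, 0.063 ])), (array([141., 231.]), 0.26, array([0.5196, 0.4156, 0.063 ]))]
wrist [(array([303., 222.]), 0.65, array([ 0.5073, -0.3877,  0.063 ]))]
```

Run:
```python
from h import *
toolmove2([.504,-.388,.075],-2,0)
```

```text
turn [ 0.001 -0.003 -0.033] shift mm [-14.8 -13.3 191.7]
```

jog_arm(motion=[[0,0,-0.033,-15,-13,50,0],[0,0,-0.033,-15,-13,100,0],[0,0,-0.033,-15,-13,150,0],[0,0,-0.033,-15,-13,180,0],[0,0,-0.033,-15,-13,192,0],[0,0,-0.033,-15,-13,192,0],[0,0,-0.033,-15,-13,192,0]])

```text
t: 42.38
eef_pos: [0.5045, -0.3894, 0.0763]
tool_rot: [-0.001, 0.018, 1.0, -0.0]
contact_force: [-0.8, -0.3, 0.3]
gripper_width: 0.004
grasp_force: 0.0
```

Run:
```python
from h import *
o=bot.get_obs(); print(o["eef_pos"],o["contact_force"])
s=bot.read_camera("side"); print([(np.round(d["xy"]),round(d["score"],2)) for d in bot.tip_of("muff1_pad",s)[:5]])
```

```text
[ 0.50448213 -0.38943634  0.07633238] [-0.76670776 -0.25329484  0.27245902]
[(array([397., 217.]), 0.75), (array([440., 400.]), 0.62), (array([512., 254.]), 0.62)]
```

jog_arm(motion=[[0,0,0,0,0,4,0],[0,0,0,0,0,8,0],[0,0,0,0,0,10,0],[0,0,0,0,0,12,0],[0,0,0,0,0,12,0]])

```text
t: 43.1
eef_pos: [0.5035, -0.3886, 0.0628]
tool_rot: [-0.002, 0.018, 1.0, 0.0]
contact_force: [-0.2, 1.2, 2.1]
gripper_width: -0.002
grasp_force: 1.0
```

jog_arm(motion=[[0,0,0,0,0,1,0],[0,0,0,0,0,2,0],[0,0,0,0,0,2,0]])

```text
t: 43.48
eef_pos: [0.5035, -0.3886, 0.0612]
tool_rot: [-0.001, 0.018, 1.0, 0.0]
contact_force: [-2.0, 2.4, 5.9]
gripper_width: 0.004
grasp_force: 3.1
```

jog_arm(motion=[[0,0,0,0,0,0.5,0],[0,0,0,0,0,1,0],[0,0,0,0,0,1,0],[0,0,0,0,0,1,0]])

```text
t: 43.98
eef_pos: [0.5035, -0.3887, 0.061]
tool_rot: [-0.001, 0.018, 1.0, 0.001]
contact_force: [-3.6, 4.4, 13.1]
gripper_width: -0.002
grasp_force: 6.6
```

jog_arm(motion=[[0,0,0,0,0,-20,0],[0,0,0,0,0,-80,0],[0,0,0,0,0,-140,0],[0,0,0,0,0,-180,0],[0,0,0,0,0,-180,0],[0,0,0,0,0,-180,0]])

```text
t: 44.72
eef_pos: [0.504, -0.3884, 0.2395]
tool_rot: [-0.002, 0.018, 1.0, 0.0]
contact_force: [1.2, -0.3, -0.6]
gripper_width: 0.003
grasp_force: 0.0
```

Run:
```python
from h import *
s=bot.read_camera("side")
for v in(90,):
    for a,ce,r in comps(s,(170,290,350,420),v): print(v,a,ce,np.round(r).tolist())
print([(np.round(d["xy"]),round(d["score"],2),np.round(pix2world(s,d["xy"],.027),3)) for d in bot.tip_of("muff1",s)[:8]])
print([(np.round(d["xy"]),round(d["score"],2),np.round(pix2world(s,d["xy"],.006),3)) for d in bot.tip_of("carton",s)[:3]])
# old vs new side image around the three other pairs and the carton
o=cv2.imread("pics/s11.png")[:,:,::-1].astype(int); d=abs(s["pixels"].astype(int)-o).sum(2)>60
for n,b in(("yellow/orange/blue",(150,250,300,366)),("crate",(150,205,180,265)),("pot",(330,400,290,350)),("bottle",(125,190,268,295)),("tape",(210,250,150,190))): print(n,d[b[0]:b[1],b[2]:b[3]].mean().round(3))
```

```text
90 274 [397.26642336 208.69343066] [[382.0, 208.0], [408.0, 198.0], [412.0, 209.0], [387.0, 219.0]]
90 465 [378.52688172 248.42580645] [[363.0, 264.0], [368.0, 230.0], [391.0, 234.0], [387.0, 268.0]]
[(array([324., 210.]), 0.91, array([0.657, 0.085, 0.027])), (array([391., 250.]), 0.73, array([ 0.658, -0.169,  0.027])), (array([497., 295.]), 0.72, array([ 0.714, -0.437,  0.027])), (array([344., 226.]), 0.63, array([ 0.646, -0.012,  0.027])), (array([428., 319.]), 0.34, array([ 0.531, -0.376,  0.027]))]
[(array([220., 185.]), 0.94, array([0.529, 0.447, 0.006])), (array([327., 171.]), 0.31, array([0.859, 0.284, 0.006]))]
yellow/orange/blue 0.001
crate 0.044
pot 0.021
bottle 0.0
tape 0.266
```

```bash
python3 -c "
from station import bot
print(bot.hand_in())"
```

```text
the job is handed in; nothing more can be done
None
```

I handed the job in at about 45 s (no verdict returned): all four pairs hang apart on the bar (red reseated after it was found tilted), the carton stands in the crate, and the start key was pressed at up to about 13 N.

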